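# Load the twin-jack medicine tray and wind it home level

### The job

With the tray still up, stand each of the medicines on the counter upright in the foam cutout of its own shape and size, pressed down to the cutout's floor. Then wind the tray down with the two knobs (clockwise lowers), a little on one and a little on the other in turn, so that neither end ever gets more than 10 mm lower than the other, until both ends are fully home against their stops with all the medicines still seated. Do not disturb the other things on the counter.

Things in the scene. Friction and masses are not known exactly. Their poses are not given: they have to be found in the camera images.
- jar: white cylindrical ointment jar, diameter 50, height 60 mm; stands upright at the start. Origin at the centre of its underside, z up along its height. May be absent.
- vial: small amber cylindrical vial with a white top band, diameter 36, height 56 mm; stands upright at the start. Origin at the centre of its underside, z up along its height. May be absent.
- carton: white medicine carton, 60 along its x, 36 along its y, height 66 mm; stands upright at the start. Origin at the centre of its underside, z up along its height. May be absent.
- flask: white square flask, 42 by 42, body 56 high (with a cap 30 in diameter and 8 high on top) mm; stands upright at the start. Origin at the centre of its underside, z up along its height. May be absent.
- pocket_jar (a point): centre of the floor of the jar's cutout in the dark foam on the tray (round, 53 mm; 16 mm deep, so the foam's top is 16 mm above this point). Axes are the tray's: y towards the left knob, z up. The four cutouts stand 85 mm apart along x and 110 mm along y.
- pocket_vial (a point): centre of the floor of the vial's cutout in the dark foam on the tray (round, 39 mm; 16 mm deep, so the foam's top is 16 mm above this point). Axes are the tray's: y towards the left knob, z up. The four cutouts stand 85 mm apart along x and 110 mm along y.
- pocket_carton (a point): centre of the floor of the carton's cutout in the dark foam on the tray (oblong, 63 along x by 39 along y mm; 16 mm deep, so the foam's top is 16 mm above this point). Axes are the tray's: y towards the left knob, z up. The four cutouts stand 85 mm apart along x and 110 mm along y.
- pocket_flask (a point): centre of the floor of the flask's cutout in the dark foam on the tray (square, 45 by 45 mm with sides along x and y; 16 mm deep, so the foam's top is 16 mm above this point). Axes are the tray's: y towards the left knob, z up. The four cutouts stand 85 mm apart along x and 110 mm along y.
- knob_left (a joint): angle in rad of the left knob (at the tray's +y end, the robot's left); grows as it is turned clockwise seen from above, from 0 (that end of the tray fully up) to a hard stop at 4.6 (that end fully home). Each rad lowers its own end of the tray by 6 mm. Takes about 0.25 Nm, stays where it is left.
- knob_left_grip (a point): point on the vertical axis of the left knob, 8 mm below the top of its upright black bar grip. The bar is 44 long (along this point's x, turns with the knob), 12 thick (y), 30 mm high, on a disc 48 mm across. Does not change height. The knobs stand 330 mm apart.
- knob_right (a joint): angle in rad of the right knob (at the tray's -y end, the robot's right); grows as it is turned clockwise seen from above, from 0 (that end of the tray fully up) to a hard stop at 4.6 (that end fully home). Each rad lowers its own end of the tray by 6 mm. Takes about 0.25 Nm, stays where it is left.
- knob_right_grip (a point): point on the vertical axis of the right knob, 8 mm below the top of its upright black bar grip. The bar is 44 long (along this point's x, turns with the knob), 12 thick (y), 30 mm high, on a disc 48 mm across. Does not change height. The knobs stand 330 mm apart.
- tray: aluminium tray, 190 by 250 mm, with a foam insert (180 by 220, 26 mm thick) and an ear at each end; it lies loose on two brackets 300 mm apart, each on the nut of an upright screw under its knob (ears held with about 2 mm of play); origin at the centre of the underside (foam top 32 mm above), y towards the left knob. Mass 0.8 kg. Underside 56 mm above the table with both knobs at 0, 28 mm when home. It tilts about its x when the knobs differ.
- tape_dispenser: pink tape dispenser, 130 by 50, 84 mm high, bystander; origin at underside
- stock_bottle: amber stock bottle, diameter 68, height 140 mm, bystander; origin at underside
There are look-alikes about, which are no part of the job. Leave any blue or yellow look-alike of the jar alone. What is shaped like the vial but pink is not meant.

How it is judged:
By the outcome, as a careful person would: the job done as asked, in the order asked, and still so for the second after the job is handed in, with the robot touching nothing.
Of jar, vial, carton, flask only 2 to 4 are there at a start; the rules pass over those that are not, and their reading is None.
At some moment in a run one of jar, vial, carton, flask may be knocked a few centimetres aside while the robot is not near it.
It also fails if it takes over 210 s, if anything falls off the work surface, if the arm or the gripper's body presses on something with over 40 N, if the wrist force passes 120 N, or if a joint passes its speed limit or range.

### The arm

A 6-joint arm with a two-finger parallel gripper is mounted at the origin on the work surface. World frame = base frame: x ahead of the robot, y to its left, z up, the work surface at z = 0. Lengths are in m, angles in rad, forces in N, time in s.
With the tool pointing down it reaches from about 0.3 to 0.875 m from the base axis. Payload 4.2 kg.
Tool frame: the origin (TCP) lies on the mounting face of the last link; the fingertips stand 173 mm ahead of it and the grasp point (between the pads) lies 155 mm ahead of it; z points along the fingers, y is the line along which they close (so a half turn about z gives the same grasp; the last joint's range is limited). The gripper opens to 85 mm and grips with 20 to 120 N. Pads are 22 mm wide; open, the fingers measure 114 mm over their backs; the gripper's body (76 mm by 85 mm) begins 54 mm behind the grasp point. The pads swing forward as they close: fully open they stand 13 mm farther back than shut.
Start: joints at [1.165, 0.32, 1.565, -0, 1.257, -0.02], TCP at [0.216, 0.533, 0.405] pointing down, gripper open.
Joint ranges: [-3.11, 3.11], [-0.84, 2.01], [0.21, 2.61], [-1.34, 4.49], [0.05, 2.63], [-2.56, 2.56]. Speed limits (rad/s): [2.57, 2.57, 3.14, 3.14, 3.14, 3.14].

### API

Orientations are given as [roll, pitch, yaw] about the fixed x, y, z axes, in that order (R = Rz(yaw) Ry(pitch) Rx(roll)).
In Python, from bench import robot, get_image, camera_info gives the robot as it stands. The module is installed in compiled form; this text tells all that it offers.
- The arm moves only by the shell command python3 -m handwheel 'ROWS' [FORCE]. ROWS is JSON, a list that holds one entry, the list of rows, each a list of 5 numbers: the shift along the tool's x, y, z scaled (see below), then the turn about the tool's z scaled (see below), then the closure, from -1 (fully open) to 1 (shut). In form: [[[x, y, z, spin, fingers], ...]]. A call has 1 to 12 rows; each row shifts and turns the commanded pose from where the row before left it, along the tool's axes as they then stand; what a row does not reach is not made up. The controller multiplies each number of a shift by 25 mm and each number of a turn by 60 degrees. A row lasts 1/10 s, in which the tool goes at most 50 mm and 8.59 degrees, less where a joint would pass 70% of its speed; a pose out of reach is approached as far as the arm can. A call with a number of a shift or a turn outside -1 to 1 is refused whole. A call with a gripper value outside its range is refused whole. The fingers move at their own pace and stop on an object; FORCE is the grip in N (left out, the last holds). Time passes only in rows, so rows that do not move let the fingers close. It gives the time, the measured TCP pose, the force, the opening and the grip force at its end, in the units of the state.
- robot.sense(): the state, without advancing time (a new reading comes with each control period).
- get_image(name): name is "side" or "top" or "wrist"; returns (picture, depth): 400x640x3 uint8, blue, green, red; 400x640 float32, m along the optical axis (not along the pixel's ray), 0 where there is no reading.
- camera_info(name): a dict with "vfov" (degrees; the focal length in pixels is half the picture's height over the tangent of half this angle, whatever the lens; pixels are square), "cx", "cy" (the principal point, pixels), "R" (3x3) and "t" (3): a world point X has camera coordinates R X + t. Camera axes: x right, y down, z forward; pixel columns grow to the right and rows downward; lengths in m; the calibration is good to about 2 mm. A picture is of the moment at which its call begins: read the wrist's pose just before it. camera_info takes no time and is no camera call; for the wrist camera it gives the pose at the moment of the call.
- robot.job_done(): hands the job in; it is judged then, once.
The state is a dict: "time": time; "joints": joint angles; "joint_vel": joint speeds; "joint_efforts": joint torques, N m; "tool_pos": TCP position; "eef_rot": TCP orientation; "ft_force": force on the tool from outside, world axes, zero at the start; "ft_torque": the same for the moment, N m; "gripper_width": finger opening in m; "grip_force": force on a finger pad.
Only numpy, scipy, OpenCV 4.12 (cv2) and the standard library are available. Lean on these libraries where they do the work, as an engineer would, in place of code of your own. Each camera call takes 0.05 s, during which the arm holds its last target. There are 200 camera calls.

## Working session

There is one attempt and no reset: what is moved stays moved. The work goes in short steps, Python scripts to look and compute and a shell command to move; the robot and the scene stay as the last step left them, time stands still between calls to the robot, and variables do not carry over. Pictures are saved under pics/ and viewed, at most 14 in all, crops included, and the job is handed in when it is done.

```bash
mkdir -p pics; ls
python3 - <<'E'
from bench import robot,get_image,camera_info
import cv2,numpy as np
for n in("top","side"):
    im,d=get_image(n);cv2.imwrite(f"pics/{n}0.png",im);np.save(f"pics/{n}0.npy",d)
    c=camera_info(n);print(n,c)
s=robot.sense();print(s)
E
```

```text
pics
top {'vfov': 55.2074163436378, 'cx': 321.2033465422181, 'cy': 194.57958131012222, 'R': array([[-0.00570334, -0.99993799,  0.00956485],
       [-0.9949261 ,  0.00471344, -0.10049793],
       [ 0.10044661, -0.0100895 , -0.99489129]]), 't': array([-0.00663144,  0.5845839 ,  1.10285625])}
side {'vfov': 55.50879823874932, 'cx': 317.0619228804534, 'cy': 210.2578648538424, 'R': array([[ 0.99952584, -0.02603042,  0.01644717],
       [-0.00652737, -0.70114082, -0.71299295],
       [ 0.03009129,  0.71254752, -0.70097828]]), 't': array([-0.55544283,  0.06814418,  1.19395609])}
{'time': 0.1, 'joints': array([ 1.16499705e+00,  3.20193409e-01,  1.56555069e+00,  9.59729128e-06,
        1.25741517e+00, -2.00031285e-02]), 'joint_vel': array([ 5.27559433e-04, -1.29857189e-03, -1.91543041e-03, -1.21277032e-03,
       -5.38055940e-05, -4.08649844e-04]), 'joint_efforts': array([-3.44367654e-04, -4.16404116e+01, -2.34704679e+01, -5.15029376e-05,
        4.72032028e-03,  2.84356815e-06]), 'tool_pos': array([0.21630723, 0.53259   , 0.40398844]), 'eef_rot': array([-3.14002653e+00, -4.04585020e-05,  2.75579351e+00]), 'ft_force': array([0.58890322, 0.87030578, 0.08542659]), 'ft_torque': array([ 0.00116842,  0.03204597, -0.00113104]), 'grip_force': 0.0, 'gripper_width': 0.08526312966339859}
```

View pics/top0.png

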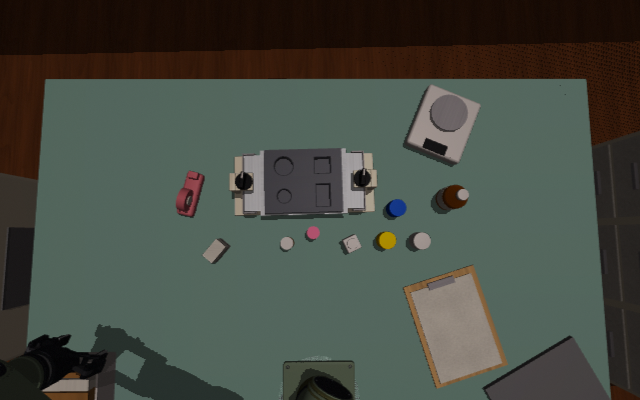

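View pics/side0.png

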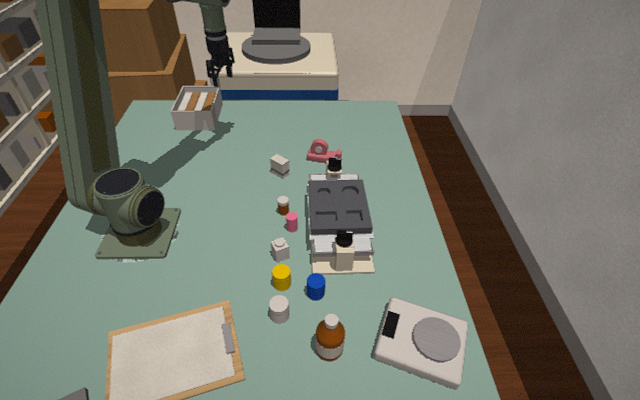

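The top view shows all four medicines: carton (214,251), vial (287,243), flask (351,243) and jar (422,241). The look-alikes are pink (313,233), yellow (388,241) and blue (397,208). The cutouts are jar (284,166), vial (284,196), flask (322,165) and carton (323,194). The knobs are at (243,181) and (362,178).

```bash
cat > h.py <<'E'
from bench import robot,get_image,camera_info
import cv2,numpy as np
def F(c): return 200/np.tan(np.radians(c["vfov"]/2))
def cloud(c,d):
    v,u=np.mgrid[:400,:640]; f=F(c)
    p=np.stack([(u-c["cx"])/f*d,(v-c["cy"])/f*d,d],-1)-c["t"]
    return p@c["R"]          # R^T (p - t)
def ray(c,u,v,z):
    f=F(c); o=-c["R"].T@c["t"]; w=c["R"].T@np.array([(u-c["cx"])/f,(v-c["cy"])/f,1])
    return o+w*(z-o[2])/w[2]
def proj(c,X):
    p=c["R"]@X+c["t"]; return p[:2]/p[2]*F(c)+[c["cx"],c["cy"]]
E
python3 - <<'E'
from h import *
c=camera_info("top");d=np.load("pics/top0.npy");P=cloud(c,d)
print("table z",[np.round(P[v,u],3) for u,v in((150,300),(500,150),(320,280))])
s=camera_info("side");ds=np.load("pics/side0.npy");Q=cloud(s,ds)
print("side table",np.round(Q[300,250],3),np.round(Q[150,380],3))
for n,(u,v),h in(("carton",(214,251),.066),("vial",(287,243),.056),("flask",(351,243),.06),("jar",(422,241),.06),("pink",(313,233),.056),("yellow",(388,241),.06),("blue",(397,208),.06),("foam",(303,180),.088)):
    A=P[v-18:v+19,u-18:u+19] if n!="foam" else P[140:225,235:375]
    m=(abs(A[...,2]-h)<.007 if n!="foam" else abs(A[...,2]-h)<.004).astype(np.uint8)
    k,l,st,ce=cv2.connectedComponentsWithStats(m)
    i=1+np.argmax(st[1:,4]);q=A[l==i]
    r=cv2.minAreaRect((q[:,:2]*1000).astype(np.float32))
    print(n,np.round(np.median(q,0),4),"rect",np.round(r[0],1),np.round(r[1],1),round(r[2],1),len(q),"zmed")
E
```

```text
table z [array([ 0.278,  0.496, -0.   ]), array([ 0.723, -0.562,  0.001]), array([ 0.332, -0.005, -0.001])]
side table [ 0.367 -0.249 -0.004] [ 0.821  0.439 -0.003]
carton [0.4252 0.2934 0.0661] rect [424.4 294.1] [36.  59.6] 49.6 282 zmed
vial [0.4436 0.089  0.0561] rect [443.6  89.2] [34.2 34. ] 89.8 131 zmed
flask [ 0.4426 -0.0969  0.0571] rect [442.5 -96.7] [40.6 41.2] 25.9 193 zmed
jar [ 0.4498 -0.2957  0.0596] rect [ 449.4 -295.8] [47.8 47. ] 43.9 242 zmed
pink [0.4743 0.0147 0.0564] rect [473.7  14. ] [34.3 32.3] 44.8 126 zmed
yellow [ 0.4505 -0.1964  0.0598] rect [ 450.4 -197.5] [48.7 45.4] 89.7 238 zmed
blue [ 0.5446 -0.2277  0.0597] rect [ 544.3 -228.6] [46.8 48.8] 43.6 235 zmed
foam [0.6177 0.0448 0.0871] rect [620.7  41.7] [180.8 220.4] 1.2 3708 zmed
```

Run:
```python
import cv2
a=cv2.imread("pics/top0.png")
cv2.imwrite("pics/tc.png",cv2.resize(a[135:270,195:445],None,fx=3.2,fy=3.2,interpolation=cv2.INTER_CUBIC))
```

```text
(no output)
```

View pics/tc.png

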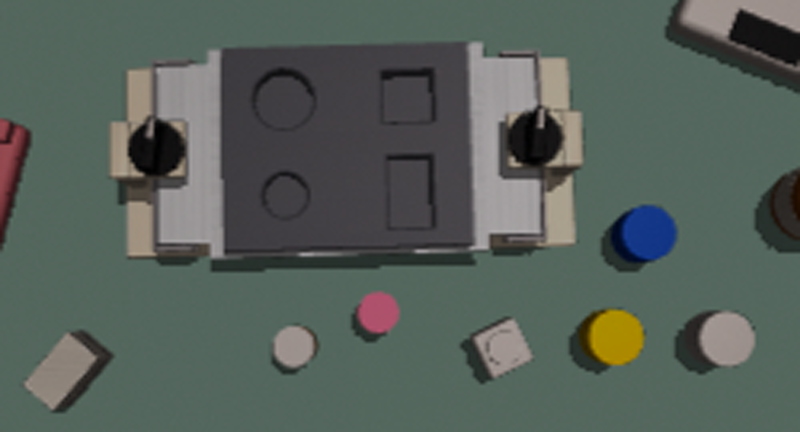

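```bash
cat >> h.py <<'E'
def foam(P,v0=140,v1=225,u0=235,u1=375,top=.088):
    A=P[v0:v1,u0:u1]; m=(abs(A[...,2]-top)<.005).astype(np.uint8)
    k,l,st,ce=cv2.connectedComponentsWithStats(m); i=1+np.argmax(st[1:,4]); q=A[l==i]
    r=cv2.minAreaRect((q[:,:2]*1000).astype(np.float32)); return r
E
python3 - <<'E'
from h import *
c=camera_info("top");d=np.load("pics/top0.npy");P=cloud(c,d)
A=P[140:225,235:375]
for n,(u,v) in dict(jar=(284,166),vial=(284,196),flask=(322,165),carton=(323,194)).items():
    # rim contour: mask of depth pixels clearly below foam top, rim found by ray onto the foam plane
    B=P[v-16:v+17,u-16:u+17,2]; m=(B<.0845).astype(np.uint8)
    k,l,st,ce=cv2.connectedComponentsWithStats(m)
    i=l[16,16] or 1+np.argmax(st[1:,4])
    ys,xs=np.nonzero(l==i)
    q=np.array([ray(c,x+u-16,y+v-16,.088)[:2]*1000 for x,y in zip(xs,ys)],np.float32)
    print(n,"floor z",np.round(np.percentile(B[l==i],[5,30,50]),4),"rect",cv2.minAreaRect(q),len(q))
for n,(u,v) in dict(L=(243,181),R=(362,178)).items():
    B=P[v-25:v+25,u-25:u+25]; z=B[...,2]; t=np.percentile(z,99.5); print(n,"top",t)
    for hh in(.004,.01):
        q=B[z>t-hh]; print(cv2.minAreaRect((q[:,:2]*1000).astype(np.float32)),len(q),np.round(q.mean(0),4))
E
# move up a little/over scene:
```

```text
jar floor z [0.0677 0.0699 0.0711] rect ((664.6306762695312, 98.40419006347656), (60.18791580200195, 50.845829010009766), 0.11257783323526382) 277
vial floor z [0.068  0.07   0.0714] rect ((578.40380859375, 94.46459197998047), (38.28255844116211, 41.939090728759766), 56.45157241821289) 157
flask floor z [0.0677 0.0702 0.0714] rect ((659.5252075195312, -12.55819320678711), (61.1771240234375, 47.734161376953125), 3.5666890144348145) 265
carton floor z [0.068  0.0703 0.0716] rect ((581.7718505859375, -15.619028091430664), (42.23429489135742, 70.5541000366211), 89.75153350830078) 313
L top 0.13606506179832556
((540.6204223632812, 114.16935729980469), (262.0445251464844, 37.30836486816406), 50.05654525756836) 61 [0.5919 0.1724 0.3016]
((540.548583984375, 115.78179931640625), (264.4247131347656, 39.489009857177734), 50.05654525756836) 86 [0.5989 0.182  0.2518]
R top 0.13530016502438738
((551.491455078125, -71.99486541748047), (26.147613525390625, 217.04237365722656), 54.44783401489258) 61 [ 0.6019 -0.1049  0.2842]
((551.6262817382812, -71.92426300048828), (27.47926139831543, 216.9825897216797), 54.87098693847656) 84 [ 0.6069 -0.1095  0.2419]
```

```bash
cat >> h.py <<'E'
def plan(x,y,z,yawdeg):
    """remaining spin units (do first), then shift in tool-axis units after that spin"""
    s=robot.sense(); p=np.array(s["tool_pos"]); y0=np.degrees(s["eef_rot"][2])
    dy=(yawdeg-y0+180)%360-180; a=np.radians(yawdeg); D=np.array([x,y,z])-p
    sh=np.array([np.cos(a)*D[0]+np.sin(a)*D[1],np.sin(a)*D[0]-np.cos(a)*D[1],-D[2]])/.025
    n=max(1,int(np.ceil(abs(sh[:2]).max()/.95)))
    print(f"t={s['time']:.1f} tcp={np.round(p*1000,1)} yaw={y0:.1f} rp={np.round(np.degrees(s['eef_rot'][:2]),2)} w={s['gripper_width']*1000:.1f} grip={s['grip_force']:.0f} F={np.round(s['ft_force'],1)} j={np.round(s['joints'][[0,5]],2)}")
    print(f"spin tot {-dy/60:.3f}; shift tot {np.round(sh,3)}; per row over {n}: {np.round(sh/n,3)}")
E
python3 - <<'E'
from h import *
c=camera_info("wrist");s=robot.sense();print(c["vfov"],c["cx"],c["cy"])
from scipy.spatial.transform import Rotation as Ro
T=Ro.from_euler('xyz',s["eef_rot"]).as_matrix()
print("cam pos in tool",T.T@(-c["R"].T@c["t"]-s["tool_pos"]),"axes in tool (cols)\n",T.T@c["R"].T)
c=camera_info("top");d=np.load("pics/top0.npy");P=cloud(c,d)
for n,(u,v) in dict(L=(243,181),R=(362,178)).items():
    B=P[v-22:v+22,u-22:u+22]; z=np.where(d[v-22:v+22,u-22:u+22]>0,B[...,2],0)
    for lo in(.13,.11):
        q=B[(z>lo)&(z<.2)]; print(n,lo,cv2.minAreaRect((q[:,:2]*1000).astype(np.float32)),len(q),np.round(np.median(q[:,2]),4))
plan(.4244,.2941,.30,139.6)
E
```

```text
65.62024539675848 316.7560449965329 196.32894541045255
cam pos in tool [ 0.07615794 -0.0004796   0.03097358] axes in tool (cols)
 [[-1.87114777e-04 -9.54302130e-01 -2.98843454e-01]
 [ 9.99999812e-01 -4.17840806e-06 -6.12786647e-04]
 [ 5.83534912e-04 -2.98843513e-01  9.54301951e-01]]
L 0.13 ((615.9321899414062, 206.32015991210938), (11.70881462097168, 41.59528350830078), 82.82695770263672) 70 0.1335
L 0.11 ((615.7060546875, 206.08975219726562), (12.389985084533691, 41.80712890625), 83.91498565673828) 99 0.1322
R 0.13 ((623.1163330078125, -122.76093292236328), (11.830906867980957, 41.621395111083984), 82.96199798583984) 64 0.1329
R 0.11 ((624.396728515625, -123.20803833007812), (12.501617431640625, 44.26853942871094), 83.7182388305664) 84 0.1323
t=0.1 tcp=[216.3 532.6 404. ] yaw=157.9 rp=[-179.91   -0.  ] w=85.3 grip=0 F=[0.6 0.9 0.1] j=[ 1.16 -0.02]
spin tot 0.305; shift tot [-12.522  -1.87    4.16 ]; per row over 14: [-0.894 -0.134  0.297]
```

```bash
python3 -m handwheel '[[[0,0,0,0.102,-1],[0,0,0,0.102,-1],[0,0,0,0.101,-1],[-0.894,-0.134,0.3,0,-1],[-0.894,-0.134,0.3,0,-1],[-0.894,-0.134,0.3,0,-1],[-0.894,-0.134,0.3,0,-1],[-0.894,-0.134,0.3,0,-1],[-0.894,-0.134,0.3,0,-1],[-0.894,-0.134,0.3,0,-1],[-0.894,-0.134,0.3,0,-1],[-0.894,-0.134,0.3,0,-1]]]' 40; python3 -m handwheel '[[[-0.894,-0.134,0.3,0,-1],[-0.894,-0.134,0.3,0,-1],[-0.894,-0.134,0.3,0,-1],[-0.894,-0.134,0.3,0,-1],[-0.894,-0.134,0.3,0,-1],[0,0,0,0,-1],[0,0,0,0,-1]]]'
python3 - <<'E'
from h import *
plan(.4244,.2941,.30,139.6)
c=camera_info("wrist");im,d=get_image("wrist");cv2.imwrite("pics/w1.png",im);P=cloud(c,d)
m=((abs(P[...,2]-.066)<.006)&(d>.1)).astype(np.uint8)
k,l,st,ce=cv2.connectedComponentsWithStats(m)
for i in range(1,k):
    if st[i,4]>300:
        q=P[l==i]; print(st[i],np.round(np.median(q,0),4),cv2.minAreaRect((q[:,:2]*1000).astype(np.float32)))
E
```

```text
time: 1.3
tool_pos: [0.3504, 0.3786, 0.3366]
eef_rot: [-3.141, -0.0, 2.436]
ft_force: [0.9, -0.6, -0.1]
gripper_width: 0.0855
grip_force: 0.0
time: 2.0
tool_pos: [0.4242, 0.2941, 0.2994]
eef_rot: [-3.141, -0.001, 2.435]
ft_force: [0.1, 0.0, 0.2]
gripper_width: 0.0852
grip_force: 0.0
t=2.0 tcp=[424.2 294.1 299.4] yaw=139.5 rp=[-1.7996e+02 -4.0000e-02] w=85.2 grip=0 F=[0.1 0.  0.2] j=[ 0.58 -0.28]
spin tot -0.001; shift tot [-0.004  0.005 -0.024]; per row over 1: [-0.004  0.005 -0.024]
[ 290  169   54   83 4263] [0.4214 0.2955 0.0659] ((423.2745056152344, 294.0498046875), (36.0386962890625, 60.55995559692383), 50.087242126464844)
[ 505  237   46   73 1114] [0.5454 0.3827 0.066 ] ((566.4833374023438, 381.7581787109375), (25.213666915893555, 60.2342414855957), 67.69196319580078)
```

View pics/w1.png

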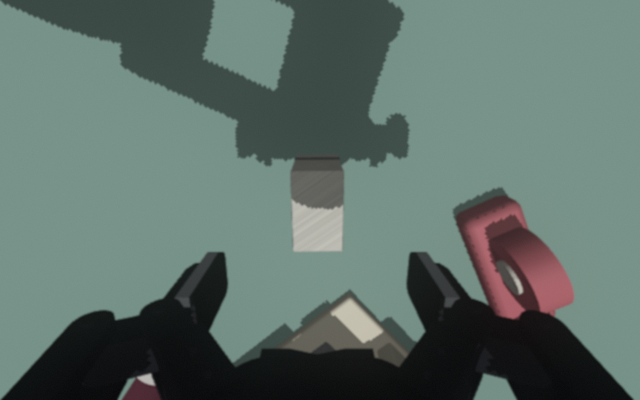

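The wrist view shows the carton centred at about (317,210) between the open fingers, aligned with them. The two measurements agree to about 1 mm, so I'm grasping.

```bash
python3 -m handwheel '[[[0.01,0.01,0.9,-0.007,-1],[0,0,0.9,0,-1],[0,0,0.9,0,-1],[0,0,0.9,0,-1],[0,0,0.5,0,-1],[0,0,0,0,-1],[0,0,0,0,1],[0,0,0,0,1],[0,0,0,0,1],[0,0,0,0,1],[0,0,0,0,1],[0,0,0,0,1]]]' 40
python3 -m handwheel '[[[0,0,0,0,1],[0,0,0,0,1],[0,0,-0.9,0,1],[0,0,-0.9,0,1],[0,0,-0.9,0,1],[0,0,-0.9,0,1],[0,0,-0.9,0,1],[0,0,-0.9,0,1],[0,0,-0.2,0,1],[0,0,0,0,1]]]'
python3 - <<'E'
from h import *
plan(.5790,-.0143,.32,181.2)
c=camera_info("wrist");im,d=get_image("wrist");cv2.imwrite("pics/w2.png",im);P=cloud(c,d);z=robot.sense()["tool_pos"][2]-.155+.024
m=((abs(P[...,2]-z)<.006)&(d>.1)).astype(np.uint8)
k,l,st,ce=cv2.connectedComponentsWithStats(m)
for i in range(1,k):
    if st[i,4]>300:
        q=P[l==i]; print(st[i],np.round(np.median(q,0),4),cv2.minAreaRect((q[:,:2]*1000).astype(np.float32)))
E
```

```text
time: 3.25
tool_pos: [0.4245, 0.2948, 0.1982]
eef_rot: [3.14, 0.0, 2.444]
ft_force: [-0.1, 1.2, 6.5]
gripper_width: 0.0358
grip_force: 41.0
time: 4.25
tool_pos: [0.4242, 0.2945, 0.3375]
eef_rot: [3.14, 0.0, 2.444]
ft_force: [-0.7, 0.7, -0.4]
gripper_width: 0.0355
grip_force: 40.4
t=4.2 tcp=[424.2 294.5 337.5] yaw=140.0 rp=[1.7993e+02 2.0000e-02] w=35.5 grip=40 F=[-0.7  0.7 -0.4] j=[ 0.58 -0.29]
spin tot -0.686; shift tot [ -5.932 -12.478   0.7  ]; per row over 14: [-0.424 -0.891  0.05 ]
[  228   226   178   128 12887] [0.4176 0.2993 0.2052] ((420.82574462890625, 296.56005859375), (63.57603073120117, 54.49864196777344), 50.10561752319336)
```

View pics/w2.png

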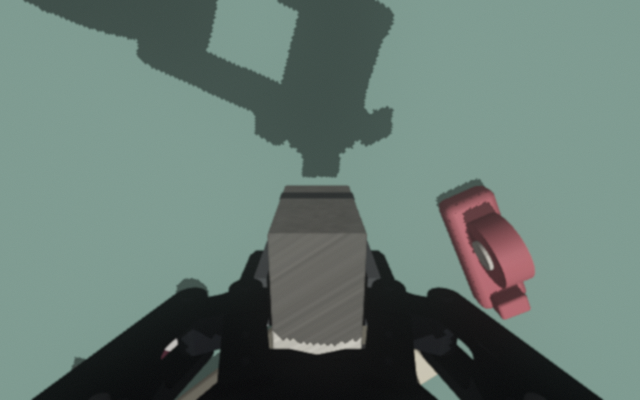

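The carton is held, square in the fingers. Its +x top edge is at row 233, columns 269–366.

```bash
python3 - <<'E'
from h import *
from scipy.spatial.transform import Rotation as Ro
c=camera_info("wrist");s=robot.sense();T=Ro.from_euler('xyz',s["eef_rot"]).as_matrix()
z=s["tool_pos"][2]-.155+.0255
for u,v in((269,233),(366,233)): print("top edge in tool mm",1000*T.T@(ray(c,u,v,z)-s["tool_pos"]))
for u,v in((285,187),(350,187)): print("bottom edge in tool mm",1000*T.T@(ray(c,u,v,z-.066)-s["tool_pos"]))
E
python3 -m handwheel '[[[0,0,0,-0.137,1],[0,0,0,-0.137,1],[0,0,0,-0.137,1],[0,0,0,-0.137,1],[0,0,0,-0.138,1],[-0.424,-0.891,0,0,1],[-0.424,-0.891,0,0,1],[-0.424,-0.891,0,0,1],[-0.424,-0.891,0,0,1],[-0.424,-0.891,0,0,1],[-0.424,-0.891,0,0,1],[-0.424,-0.891,0,0,1]]]'
python3 -m handwheel '[[[-0.424,-0.891,0.1,0,1],[-0.424,-0.891,0.1,0,1],[-0.424,-0.891,0.1,0,1],[-0.424,-0.891,0.1,0,1],[-0.424,-0.891,0.1,0,1],[-0.424,-0.891,0.1,0,1],[-0.424,-0.891,0.1,0,1],[0,0,0.2,0,1],[0,0,0.2,0,1],[0,0,0,0,1]]]'
python3 - <<'E'
from h import *
plan(.5790,-.0143,.269,181.2)
c=camera_info("wrist");im,d=get_image("wrist");cv2.imwrite("pics/w3.png",im);np.save("pics/w3.npy",d)
E
```

```text
top edge in tool mm [ 31.81359065 -17.01311586 129.5264661 ]
top edge in tool mm [ 31.82539449  16.52615007 129.49577711]
bottom edge in tool mm [ 29.80889295 -18.0068261  195.52672419]
bottom edge in tool mm [ 29.81435274  17.78987825 195.49396717]
time: 5.5
tool_pos: [0.5016, 0.1391, 0.3354]
eef_rot: [-3.141, -0.003, -3.121]
ft_force: [0.3, 1.1, -0.6]
gripper_width: 0.0355
grip_force: 40.4
time: 6.5
tool_pos: [0.5781, -0.0135, 0.3078]
eef_rot: [3.141, -0.004, -3.121]
ft_force: [-0.8, 0.2, -0.8]
gripper_width: 0.0356
grip_force: 40.4
t=6.5 tcp=[578.1 -13.5 307.8] yaw=-178.8 rp=[179.96  -0.24] w=35.6 grip=40 F=[-0.8  0.2 -0.8] j=[-0.04 -1.64]
spin tot 0.000; shift tot [-0.035 -0.032  1.551]; per row over 1: [-0.035 -0.032  1.551]
```

View pics/w3.png

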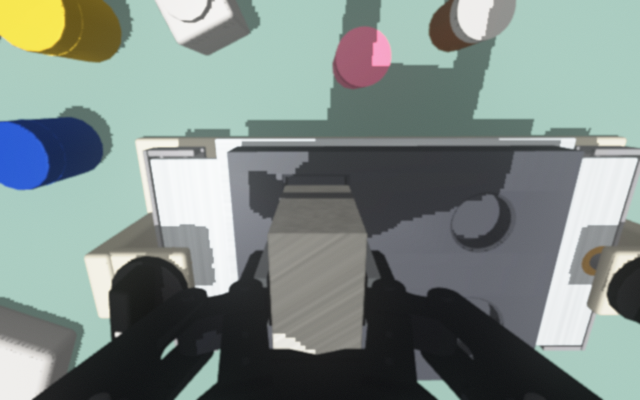

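```bash
cat >> h.py <<'E'
C0=np.array([.6204,.0417]); Y0=np.radians(1.2)
def tray(p):  # world xy -> assumed tray frame, mm
    R=np.array([[np.cos(Y0),-np.sin(Y0)],[np.sin(Y0),np.cos(Y0)]]); return 1000*(np.asarray(p)[...,:2]-C0)@R
E
python3 - <<'E'
from h import *
c=camera_info("wrist");im=cv2.imread("pics/w3.png");d=np.load("pics/w3.npy");P=cloud(c,d);t=tray(P)
m=(abs(P[...,2]-.088)<.004)&(d>.05)
print("foam z",np.median(P[...,2][m]))
for u in(250,400,450,540,560):
    r=np.nonzero(m[:,u])[0]; print("near edge",u,r.min(),np.round(t[r.min(),u],1))
for v in(165,180,200):
    r=np.nonzero(m[v,:])[0]; print("side edges",v,r.min(),r.max(),np.round(t[v,r.min()],1),np.round(t[v,r.max()],1))
# vial cutout: non-foam blob inside
b=((P[...,2]<.084)&(d>.05)).astype(np.uint8)[170:270,430:530]
k,l,st,ce=cv2.connectedComponentsWithStats(b); i=1+np.argmax(st[1:,4])
ys,xs=np.nonzero(l==i); q=np.array([tray(ray(c,x+430,y+170,.088)) for x,y in zip(xs,ys)],np.float32)
print("vial cutout",cv2.minEnclosingCircle(q),q.min(0),q.max(0))
E
```

```text
foam z 0.08761332795787138
near edge 250 151 [-89.7 -96. ]
near edge 400 151 [-89.7  -3.3]
near edge 450 151 [-90.   26.8]
near edge 540 151 [-89.7  83.4]
near edge 560 150 [-90.1  96.6]
side edges 165 227 580 [ -81.  -110.8] [-81.1 109.5]
side edges 180 229 576 [ -71.3 -110.4] [-71.6 108.9]
side edges 200 231 571 [ -58.4 -109.8] [-58.2 109.4]
vial cutout ((-43.52887725830078, 52.824241638183594), 19.006948471069336) [-62.450874  34.088886] [-25.10964   71.508156]
```

```bash
python3 -m handwheel '[[[-0.064,-0.044,0,0,1],[0,0,0.3,0,1],[0,0,0.3,0,1],[0,0,0.2,0,1],[0,0,0.15,0,1],[0,0,0.15,0,1],[0,0,0,0,1]]]'
python3 -c "from h import *;plan(.5797,-.0146,.27,181.2)"
```

```text
time: 7.25
tool_pos: [0.5805, -0.0152, 0.2816]
eef_rot: [3.141, -0.001, -3.121]
ft_force: [-0.3, -0.2, -0.5]
gripper_width: 0.0358
grip_force: 40.4
t=7.2 tcp=[580.5 -15.2 281.6] yaw=-178.8 rp=[ 1.7999e+02 -6.0000e-02] w=35.8 grip=40 F=[-0.3 -0.2 -0.5] j=[-0.05 -1.64]
spin tot -0.000; shift tot [0.03  0.026 0.464]; per row over 1: [0.03  0.026 0.464]
```

```bash
python3 -m handwheel '[[[0.02,0.02,0.15,0,1],[0,0,0.15,0,1],[0,0,0.12,0,1],[0,0,0.06,0,1],[0,0,0.04,0,1],[0,0,0,0,1]]]'
python3 -c "from h import *;plan(.5797,-.0146,.27,181.2)"
```

```text
time: 7.85
tool_pos: [0.5801, -0.0148, 0.2693]
eef_rot: [3.142, 0.0, -3.121]
ft_force: [0.3, 0.2, -1.3]
gripper_width: 0.0355
grip_force: 40.5
t=7.8 tcp=[580.1 -14.8 269.3] yaw=-178.8 rp=[1.8e+02 2.0e-02] w=35.5 grip=40 F=[ 0.3  0.2 -1.3] j=[-0.05 -1.64]
spin tot -0.000; shift tot [ 0.018  0.007 -0.027]; per row over 1: [ 0.018  0.007 -0.027]
```

```bash
python3 -m handwheel '[[[0,0,0.05,0,1],[0,0,0.05,0,1],[0,0,0,0,1]]]'; python3 -m handwheel '[[[0,0,0.05,0,1],[0,0,0,0,1]]]'
```

```text
time: 8.15
tool_pos: [0.58, -0.0148, 0.2692]
eef_rot: [3.142, 0.002, -3.121]
ft_force: [-4.7, 0.1, 13.6]
gripper_width: 0.0357
grip_force: 42.1
time: 8.35
tool_pos: [0.5799, -0.0148, 0.2691]
eef_rot: [3.142, 0.002, -3.121]
ft_force: [-6.5, -0.8, 20.9]
gripper_width: 0.0354
grip_force: 42.9
```

```bash
python3 -m handwheel '[[[0,0,0,0,-1],[0,0,0,0,-1],[0,0,0,0,-1],[0,0,0,0,-1],[0,0,-0.4,0,-1],[0,0,-0.9,0,-1],[0,0,-0.9,0,-1],[0,0,-0.8,0,-1],[0,0,0,0.126,-1],[0,0,0,0.126,-1],[0,0,0,0.126,-1],[0,0,0,0.126,-1]]]'
python3 -m handwheel '[[[0,0,0,0.126,-1],[0,0,0,0.123,-1]]]'
cat > look.py <<'E'
from h import *
def objs(save=None):
    c=camera_info("top");im,d=get_image("top");P=cloud(c,d)
    if save: cv2.imwrite(save,im)
    m=((P[...,2]>.048)&(P[...,2]<.071)&(d>.1)&(P[...,0]>.3)&(P[...,0]<.56)&(abs(P[...,1])<.42)).astype(np.uint8)
    k,l,st,ce=cv2.connectedComponentsWithStats(m)
    for i in range(1,k):
        if st[i,4]>60:
            q=P[l==i]; r=cv2.minAreaRect((q[:,:2]*1000).astype(np.float32))
            print(np.round(np.median(q[:,2]),3),np.round(r[0],1),np.round(r[1],1),round(r[2],1),im[l==i].mean(0).round())
E
python3 -c "
from look import *
objs();plan(.4436,.0891,.30,136)"
```

```text
time: 9.55
tool_pos: [0.5801, -0.0147, 0.3411]
eef_rot: [3.141, 0.001, 2.629]
ft_force: [0.3, 0.8, -0.9]
gripper_width: 0.0857
grip_force: 0.0
time: 9.75
tool_pos: [0.5802, -0.0147, 0.3411]
eef_rot: [3.141, 0.0, 2.368]
ft_force: [0.0, -0.2, 0.2]
gripper_width: 0.0855
grip_force: 0.0
0.061 [540.6 149.1] [132.2  34.7] 89.4 [130. 130. 133.]
0.06 [ 540.3 -229.4] [49.8 37.9] 89.6 [136.  57.  22.]
0.062 [529.2 -18.8] [ 10.6 129.8] 4.3 [81. 80. 82.]
0.056 [481.5  14.6] [34.3 20. ] 89.6 [56. 44. 92.]
0.06 [ 450.5 -197.8] [49.4 45.3] 89.6 [  2. 142. 173.]
0.06 [ 448.8 -295.2] [47.8 48. ] 48.7 [141. 146. 156.]
0.056 [443.7  97.6] [17.2 34.1] 88.4 [105. 109. 116.]
t=9.8 tcp=[580.2 -14.7 341. ] yaw=135.5 rp=[1.7997e+02 2.0000e-02] w=85.7 grip=0 F=[ 0.2 -0.4 -0.4] j=[-0.05 -0.84]
spin tot -0.008; shift tot [ 6.815 -0.807  1.642]; per row over 8: [ 0.852 -0.101  0.205]
```

```bash
python3 -m handwheel '[[[0.852,-0.101,0.2,0,-1],[0.852,-0.101,0.2,0,-1],[0.852,-0.101,0.2,0,-1],[0.852,-0.101,0.2,0,-1],[0.852,-0.101,0.2,0,-1],[0.852,-0.101,0.2,0,-1],[0.852,-0.101,0.2,0,-1],[0.852,-0.101,0.2,0,-1],[0,0,0,0,-1],[0,0,0,0,-1]]]'
cat >> look.py <<'E'
def wr(z,save=None,tol=.005,minpx=300):
    c=camera_info("wrist");im,d=get_image("wrist");P=cloud(c,d)
    if save: cv2.imwrite(save,im)
    m=((abs(P[...,2]-z)<tol)&(d>.1)).astype(np.uint8)
    k,l,st,ce=cv2.connectedComponentsWithStats(m)
    for i in range(1,k):
        if st[i,4]>minpx:
            q=P[l==i]; r=cv2.minAreaRect((q[:,:2]*1000).astype(np.float32))
            print("W",st[i],np.round(np.median(q[:,2]),3),np.round(r[0],1),np.round(r[1],1),round(r[2],1),im[l==i].mean(0).round())
E
python3 -c "
from look import *
wr(.056);objs();plan(.4436,.0891,.193,136)"
```

```text
time: 10.8
tool_pos: [0.4439, 0.0892, 0.3011]
eef_rot: [3.14, 0.001, 2.376]
ft_force: [-0.1, 0.9, 0.8]
gripper_width: 0.0854
grip_force: 0.0
W [ 419  171  221  178 7749] 0.06 [604.  192.8] [197.5  89.2] 17.3 [161. 160. 157.]
W [ 293  181   49   49 1886] 0.056 [443.2  89.7] [35.3 36.1] 46.8 [174. 178. 179.]
W [587 202  32  45 479] 0.056 [604.7 231.7] [15.7 38.7] 63.8 [70. 76. 77.]
W [299 261 109  92 870] 0.06 [527.3  49.2] [  6.9 120.2] 1.5 [106. 105. 103.]
W [ 253  270   45   44 1530] 0.056 [473.4  14.1] [35.7 37.1] 34.7 [139. 113. 198.]
0.061 [541.5  40.2] [ 35.7 351.8] 0.2 [127. 126. 130.]
0.06 [ 539.1 -229.2] [48.8 40. ] 89.4 [133.  55.  21.]
0.056 [473.7  13.9] [34.4 32.3] 44.4 [111.  86. 174.]
0.06 [ 450.5 -197.3] [48.2 45.4] 89.5 [  2. 138. 169.]
0.058 [442.4 -96.5] [40.7 42.1] 25.6 [137. 142. 151.]
0.06 [ 404.7 -289.7] [48.  48.7] 63.0 [136. 140. 150.]
t=10.9 tcp=[444.5  88.9 301. ] yaw=136.0 rp=[1.7992e+02 7.0000e-02] w=85.3 grip=0 F=[ 0.5 -0.2 -0.8] j=[ 0.17 -0.63]
spin tot 0.000; shift tot [ 0.031 -0.017  4.322]; per row over 1: [ 0.031 -0.017  4.322]
```

The jar has been knocked to about (0.405, −0.290); I'll measure it again before its grasp. Now grasping the vial.

```bash
python3 -m handwheel '[[[0.03,-0.03,0.9,0,-1],[0,0,0.9,0,-1],[0,0,0.9,0,-1],[0,0,0.9,0,-1],[0,0,0.7,0,-1],[0,0,0,0,-1],[0,0,0,0,1],[0,0,0,0,1],[0,0,0,0,1],[0,0,0,0,1],[0,0,0,0,1],[0,0,0,0,1]]]' 40
python3 -m handwheel '[[[0,0,0,0,1],[0,0,0,0,1],[0,0,-0.9,0,1],[0,0,-0.9,0,1],[0,0,-0.9,0,1],[0,0,-0.9,0,1],[0,0,-0.9,0,1],[0,0,-0.9,0,1],[0,0,0,0,1]]]'
python3 - <<'E'
from h import *
a=Y0; C=np.array([.6204,.0413])
for n,x,y in(("vial",-42.5,55),("jar",42.5,55),("flask",42.5,-55)):
    print(n,C*1000+[x*np.cos(a)-y*np.sin(a),x*np.sin(a)+y*np.cos(a)])
plan(.5767,.0954,.31,136)
c=camera_info("wrist");im,d=get_image("wrist");cv2.imwrite("pics/w4.png",im);np.save("pics/w4.npy",d)
E
```

```text
time: 12.1
tool_pos: [0.4429, 0.0891, 0.194]
eef_rot: [3.14, 0.001, 2.374]
ft_force: [-0.1, -0.2, 7.4]
gripper_width: 0.0349
grip_force: 39.7
time: 13.0
tool_pos: [0.4431, 0.0892, 0.3307]
eef_rot: [3.136, 0.004, 2.374]
ft_force: [1.2, -0.6, -1.6]
gripper_width: 0.0348
grip_force: 40.2
vial [576.75748786  95.39788475]
jar [661.73884595  97.17799044]
flask [664.04251214 -12.79788475]
t=13.0 tcp=[443.1  89.2 330.7] yaw=136.0 rp=[179.68   0.23] w=34.8 grip=40 F=[ 1.2 -0.6 -1.6] j=[ 0.17 -0.63]
spin tot 0.000; shift tot [-3.673  3.89   0.828]; per row over 5: [-0.735  0.778  0.166]
```

View pics/w4.png

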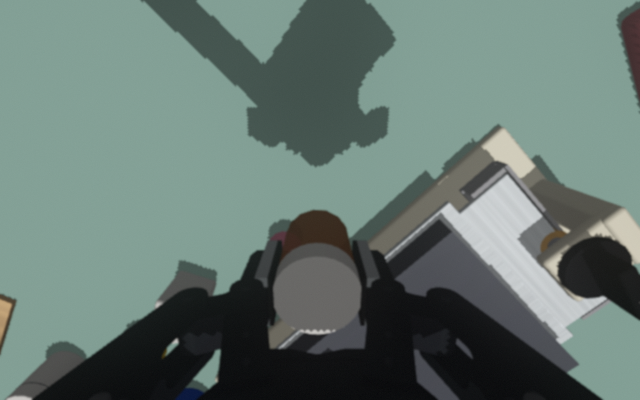

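The vial is held upright; its front top edge is at about (317,243).

```bash
python3 - <<'E'
from h import *
from scipy.spatial.transform import Rotation as Ro
c=camera_info("wrist");s=robot.sense();T=Ro.from_euler('xyz',s["eef_rot"]).as_matrix()
z=s["tool_pos"][2]-.137
for u,v in((317,243),(317,211)): print("edge in tool mm",1000*T.T@(ray(c,u,v,z if v==243 else z-.056)-s["tool_pos"]))
E
python3 -m handwheel '[[[-0.735,0.778,0,0,1],[-0.735,0.778,0,0,1],[-0.735,0.778,0.2,0,1],[-0.735,0.778,0.4,0,1],[-0.735,0.778,0.4,0,1],[0,0,0.3,0,1],[0,0,0,0,1],[0,0,0,0,1]]]'
python3 -c "
from look import *
plan(.5767,.0954,.266,136)"
```

```text
edge in tool mm [ 24.40468849  -0.39332797 136.95188341]
edge in tool mm [ 16.69383141  -0.36537364 192.96739395]
time: 13.85
tool_pos: [0.575, 0.0951, 0.2944]
eef_rot: [-3.139, -0.002, 2.374]
ft_force: [0.2, -0.7, -0.9]
gripper_width: 0.0355
grip_force: 40.2
t=13.8 tcp=[575.   95.1 294.4] yaw=136.0 rp=[-1.7987e+02 -1.1000e-01] w=35.5 grip=40 F=[ 0.2 -0.7 -0.9] j=[ 0.14 -0.66]
spin tot 0.000; shift tot [-0.04   0.053  1.137]; per row over 1: [-0.04   0.053  1.137]
```

```bash
python3 -m handwheel '[[[-0.04,0.053,0.1,0,1],[0,0,0.2,0,1],[0,0,0.2,0,1],[0,0,0.2,0,1],[0,0,0,0,1]]]'
python3 -m handwheel '[[[0,0,0.15,0,1],[0,0,0.15,0,1],[0,0,0,0,1]]]'
python3 -c "
from look import *
plan(.5767,.0954,.266,136)"
```

```text
time: 14.35
tool_pos: [0.5773, 0.0954, 0.2771]
eef_rot: [-3.14, -0.001, 2.374]
ft_force: [-0.2, -0.9, -1.0]
gripper_width: 0.0349
grip_force: 40.2
time: 14.65
tool_pos: [0.5775, 0.0954, 0.2699]
eef_rot: [-3.141, -0.001, 2.374]
ft_force: [-0.2, -1.1, -0.6]
gripper_width: 0.035
grip_force: 40.2
t=14.7 tcp=[577.5  95.4 269.9] yaw=136.0 rp=[-1.7995e+02 -4.0000e-02] w=35.0 grip=40 F=[-0.2 -1.1 -0.6] j=[ 0.14 -0.66]
spin tot -0.000; shift tot [ 0.024 -0.024  0.154]; per row over 1: [ 0.024 -0.024  0.154]
```

```bash
python3 -m handwheel '[[[0,0,0.12,0,1],[0,0,0.06,0,1],[0,0,0.06,0,1],[0,0,0,0,1]]]'; python3 -m handwheel '[[[0,0,0.05,0,1],[0,0,0.03,0,1],[0,0,0,0,1]]]'
```

```text
time: 15.05
tool_pos: [0.5777, 0.0955, 0.265]
eef_rot: [3.141, 0.0, 2.374]
ft_force: [-1.7, 0.3, 2.4]
gripper_width: 0.0348
grip_force: 40.7
time: 15.35
tool_pos: [0.5775, 0.0955, 0.2649]
eef_rot: [3.141, 0.001, 2.374]
ft_force: [-4.8, -0.7, 14.0]
gripper_width: 0.0351
grip_force: 41.7
```

```bash
python3 -m handwheel '[[[0,0,0,0,-1],[0,0,0,0,-1],[0,0,0,0,-1],[0,0,0,0,-1],[0,0,-0.4,0,-1],[0,0,-0.9,0,-1],[0,0,-0.9,0,-1],[0,0,-0.8,0,-1],[0,0,0,0.113,-1],[0,0,0,0.113,-1],[0,0,0,0.112,-1],[0,0,0,0,-1]]]'
python3 -c "
from look import *
plan(.4425,-.0966,.30,115.7)"
```

```text
time: 16.55
tool_pos: [0.5778, 0.0954, 0.3381]
eef_rot: [3.141, 0.0, 2.02]
ft_force: [-0.3, -0.0, 0.4]
gripper_width: 0.0853
grip_force: 0.0
t=16.6 tcp=[577.8  95.4 338.1] yaw=115.7 rp=[1.7996e+02 1.0000e-02] w=85.3 grip=0 F=[-0.3 -0.   0.4] j=[ 0.14 -0.3 ]
spin tot 0.000; shift tot [-4.576 -8.206  1.524]; per row over 9: [-0.508 -0.912  0.169]
```

```bash
python3 -m handwheel '[[[-0.508,-0.912,0,0,-1],[-0.508,-0.912,0,0,-1],[-0.508,-0.912,0,0,-1],[-0.508,-0.912,0,0,-1],[-0.508,-0.912,0,0,-1],[-0.508,-0.912,0.3,0,-1],[-0.508,-0.912,0.3,0,-1],[-0.508,-0.912,0.4,0,-1],[-0.508,-0.912,0.5,0,-1],[0,0,0,0,-1],[0,0,0,0,-1]]]'
python3 -c "
from look import *
wr(.056,'pics/w5.png');objs();plan(.4425,-.0966,.193,115.7)"
```

```text
time: 17.65
tool_pos: [0.4426, -0.0968, 0.3003]
eef_rot: [3.141, 0.0, 2.02]
ft_force: [0.6, -0.8, -0.7]
gripper_width: 0.0852
grip_force: 0.0
W [ 426    0  162  318 4126] 0.06 [552.1 -29.9] [103.4 227.6] 35.4 [149. 148. 145.]
W [ 404   52   59   60 2743] 0.056 [473.3  13.7] [36.4 36.1] 14.5 [152. 124. 213.]
W [ 286  178   59   55 1740] 0.056 [440.9 -96.7] [42.1 41.2] 25.6 [148. 151. 151.]
W [ 241  287   62   58 2649] 0.06 [ 450.  -197.4] [49.7 48.9] 88.0 [ 62. 173. 200.]
W [567 298  53  50 486] 0.061 [681.8 -91.5] [47.6 35. ] 1.1 [200. 198. 193.]
0.061 [541.5  39.8] [ 35.7 351. ] 0.2 [128. 127. 131.]
0.06 [ 540.3 -229.5] [50.3 37.9] 89.8 [134.  56.  21.]
0.056 [473.6  13.9] [34.4 32.3] 45.1 [112.  87. 175.]
0.06 [ 404.4 -290. ] [48.4 48.4] 62.8 [138. 143. 153.]
t=17.8 tcp=[443.2 -96.2 300.6] yaw=115.8 rp=[1.7991e+02 5.0000e-02] w=85.2 grip=0 F=[ 0.5  0.2 -0.1] j=[-0.24 -0.69]
spin tot 0.002; shift tot [-0.    -0.032  4.304]; per row over 1: [-0.    -0.032  4.304]
```

View pics/w5.png

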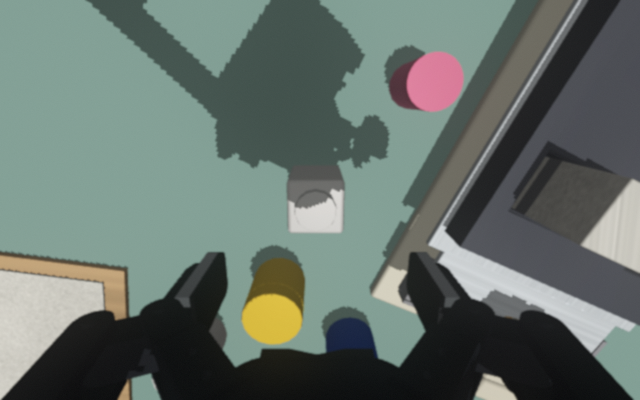

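The flask sits centred at (316,205), square to the fingers, and the finger paths are clear. Grasping.

```bash
python3 -m handwheel '[[[0.015,-0.03,0.9,0,-1],[0,0,0.9,0,-1],[0,0,0.9,0,-1],[0,0,0.9,0,-1],[0,0,0.7,0,-1],[0,0,0,0,-1],[0,0,0,0,1],[0,0,0,0,1],[0,0,0,0,1],[0,0,0,0,1],[0,0,0,0,1],[0,0,0,0,1]]]' 40
python3 -m handwheel '[[[0,0,0,0,1],[0,0,0,0,1],[0,0,-0.9,0,1],[0,0,-0.9,0,1],[0,0,-0.9,0,1],[0,0,-0.9,0,1],[0,0,-0.9,0,1],[0,0,-0.9,0,1],[0,0,-0.9,0,1],[0,0,0,0,1]]]'
python3 - <<'E'
from h import *
plan(.6640,-.0128,.31,181.2)
c=camera_info("wrist");im,d=get_image("wrist");cv2.imwrite("pics/w6.png",im)
E
```

```text
time: 18.95
tool_pos: [0.4421, -0.0966, 0.1936]
eef_rot: [3.139, 0.002, 2.02]
ft_force: [-0.4, 1.7, 6.4]
gripper_width: 0.0418
grip_force: 41.5
time: 19.95
tool_pos: [0.4421, -0.0967, 0.3527]
eef_rot: [3.136, 0.004, 2.02]
ft_force: [0.7, -0.0, -1.1]
gripper_width: 0.0415
grip_force: 40.9
t=19.9 tcp=[442.1 -96.7 352.7] yaw=115.7 rp=[179.7    0.24] w=41.5 grip=41 F=[ 0.7 -0.  -1.1] j=[-0.24 -0.69]
spin tot -1.091; shift tot [-8.943  3.17   1.708]; per row over 10: [-0.894  0.317  0.171]
```

View pics/w6.png

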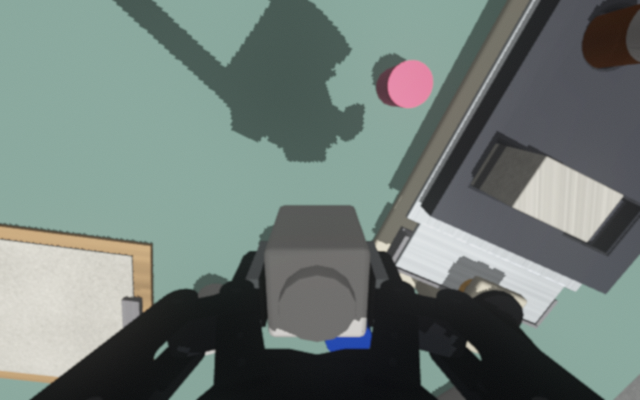

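The flask is held square; its front top edge is at row 246 and the bottom edge at row 206.

```bash
python3 - <<'E'
from h import *
from scipy.spatial.transform import Rotation as Ro
c=camera_info("wrist");s=robot.sense();T=Ro.from_euler('xyz',s["eef_rot"]).as_matrix()
for u,v,z in((317,247,.1376),(320,206,.1936)): print("edge in tool mm",1000*T.T@(ray(c,u,v,s["tool_pos"][2]-z)-s["tool_pos"]))
E
python3 -m handwheel '[[[0,0,0,-0.136,1],[0,0,0,-0.136,1],[0,0,0,-0.136,1],[0,0,0,-0.136,1],[0,0,0,-0.136,1],[0,0,0,-0.137,1],[0,0,0,-0.137,1],[0,0,0,-0.137,1],[-0.894,0.317,0,0,1],[-0.894,0.317,0,0,1],[-0.894,0.317,0,0,1],[-0.894,0.317,0,0,1]]]'
python3 -m handwheel '[[[-0.894,0.317,0,0,1],[-0.894,0.317,0,0,1],[-0.894,0.317,0,0,1],[-0.894,0.317,0,0,1],[-0.894,0.317,0,0,1],[-0.894,0.317,0,0,1],[0,0,0.5,0,1],[0,0,0.8,0,1],[0,0,0.8,0,1],[0,0,0.2,0,1],[0,0,0,0,1],[0,0,0,0,1]]]'
python3 -c "
from look import *
plan(.6640,-.0128,.2655,181.2)"
```

```text
edge in tool mm [ 22.26509944  -0.25804481 137.55633577]
edge in tool mm [ 19.24634548   1.45223542 193.56686792]
time: 21.2
tool_pos: [0.5306, -0.0626, 0.3481]
eef_rot: [3.141, -0.003, -3.121]
ft_force: [0.0, -0.5, -1.1]
gripper_width: 0.0412
grip_force: 40.8
time: 22.4
tool_pos: [0.6634, -0.0129, 0.2927]
eef_rot: [3.142, 0.0, -3.121]
ft_force: [0.9, 0.2, -0.5]
gripper_width: 0.0416
grip_force: 40.8
t=22.4 tcp=[663.4 -12.9 292.7] yaw=-178.8 rp=[1.8e+02 2.0e-02] w=41.6 grip=41 F=[ 0.9  0.2 -0.5] j=[-0.04 -1.63]
spin tot -0.001; shift tot [-0.024  0.003  1.089]; per row over 1: [-0.024  0.003  1.089]
```

```bash
python3 -m handwheel '[[[-0.03,0,0.1,0,1],[0,0,0.2,0,1],[0,0,0.2,0,1],[0,0,0.2,0,1],[0,0,0,0,1]]]'
python3 -m handwheel '[[[0,0,0.12,0,1],[0,0,0.12,0,1],[0,0,0,0,1]]]'
```

```text
time: 22.9
tool_pos: [0.6638, -0.0127, 0.2739]
eef_rot: [3.141, -0.002, -3.121]
ft_force: [-0.4, -0.5, -2.1]
gripper_width: 0.0413
grip_force: 40.8
time: 23.2
tool_pos: [0.6641, -0.0127, 0.2685]
eef_rot: [3.141, -0.001, -3.121]
ft_force: [-1.1, 0.8, -0.6]
gripper_width: 0.0417
grip_force: 40.8
```

```bash
python3 -m handwheel '[[[0,0,0.1,0,1],[0,0,0.06,0,1],[0,0,0.05,0,1],[0,0,0,0,1]]]'; python3 -m handwheel '[[[0,0,0.05,0,1],[0,0,0.03,0,1],[0,0,0,0,1]]]'; python3 -m handwheel '[[[0,0,0,0,-1],[0,0,0,0,-1],[0,0,0,0,-1],[0,0,0,0,-1],[0,0,-0.4,0,-1],[0,0,-0.9,0,-1],[0,0,-0.9,0,-1],[0,0,-0.9,0,-1],[0,0,0,0,-1]]]'
python3 -c "
from look import *
plan(.4045,-.2899,.30,180)"
```

```text
time: 23.6
tool_pos: [0.6641, -0.0127, 0.2647]
eef_rot: [3.141, 0.001, -3.121]
ft_force: [-2.5, -0.4, 3.7]
gripper_width: 0.0416
grip_force: 41.3
time: 23.9
tool_pos: [0.664, -0.0127, 0.2645]
eef_rot: [3.142, 0.002, -3.121]
ft_force: [-4.7, 1.0, 12.9]
gripper_width: 0.0414
grip_force: 42.7
time: 24.8
tool_pos: [0.665, -0.0127, 0.3436]
eef_rot: [-3.141, 0.008, -3.121]
ft_force: [0.2, 0.2, 0.7]
gripper_width: 0.0856
grip_force: 0.0
t=24.8 tcp=[665.  -12.7 343.6] yaw=-178.8 rp=[-179.98    0.46] w=85.6 grip=0 F=[0.2 0.2 0.7] j=[-0.04 -1.63]
spin tot 0.020; shift tot [ 10.42  -11.087   1.743]; per row over 12: [ 0.868 -0.924  0.145]
```

```bash
python3 -m handwheel '[[[0.887,-0.906,0,0,-1],[0.887,-0.906,0,0,-1],[0.887,-0.906,0,0,-1],[0.887,-0.906,0,0,-1],[0.887,-0.906,0,0,-1],[0.887,-0.906,0,0,-1],[0.887,-0.906,0.2,0,-1],[0.887,-0.906,0.3,0,-1],[0.887,-0.906,0.3,0,-1],[0.887,-0.906,0.3,0,-1],[0.887,-0.906,0.3,0,-1],[0.887,-0.906,0.3,0,-1]]]'; python3 -m handwheel '[[[0,0,0,0,-1],[0,0,0,0,-1]]]'
python3 -c "
from look import *
wr(.06,'pics/w7.png');objs('pics/top2.png');plan(.4045,-.2899,.195,181.2)"
```

```text
time: 26.0
tool_pos: [0.4025, -0.2905, 0.2959]
eef_rot: [3.141, -0.001, -3.121]
ft_force: [0.4, -0.4, -0.5]
gripper_width: 0.0853
grip_force: 0.0
time: 26.2
tool_pos: [0.4034, -0.2901, 0.2963]
eef_rot: [3.141, -0.0, -3.123]
ft_force: [-0.2, 0.3, -0.2]
gripper_width: 0.0855
grip_force: 0.0
W [ 281  177   70   68 3636] 0.06 [ 403.1 -291.4] [49.1 49. ] 59.5 [140. 143. 143.]
W [ 414  241   57   47 1194] 0.06 [ 438.8 -191. ] [48.4 22.2] 55.0 [ 55. 155. 182.]
W [369 342  41  25 584] 0.06 [ 526.4 -227.8] [33.  17.1] 65.8 [121.  50.  24.]
W [593 354  47  16 584] 0.061 [529.7 -36.4] [ 8.2 40.5] 0.0 [82. 81. 79.]
W [485 376  31  24 516] 0.06 [ 561.4 -131. ] [29.1 23.3] 18.6 [136. 134. 132.]
0.061 [541.6  40.1] [ 35.7 351.2] 0.3 [132. 131. 134.]
0.06 [ 540.3 -228.9] [49.  37.7] 89.9 [139.  58.  22.]
0.056 [473.7  14. ] [34.4 32.3] 44.7 [115.  89. 180.]
0.06 [ 450.4 -197.3] [50.1 45.4] 89.6 [  2. 144. 176.]
0.06 [ 419.8 -287.5] [16.1 43.1] 11.0 [133. 137. 146.]
t=26.3 tcp=[ 404.2 -289.6  296.7] yaw=-178.8 rp=[1.7999e+02 3.0000e-02] w=85.6 grip=0 F=[-0.5 -0.  -0.5] j=[-0.64 -2.24]
spin tot -0.000; shift tot [-0.011 -0.014  4.069]; per row over 1: [-0.011 -0.014  4.069]
```

View pics/w7.png

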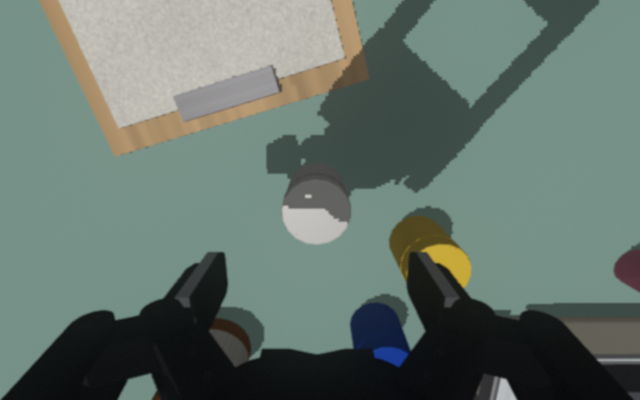

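View pics/top2.png

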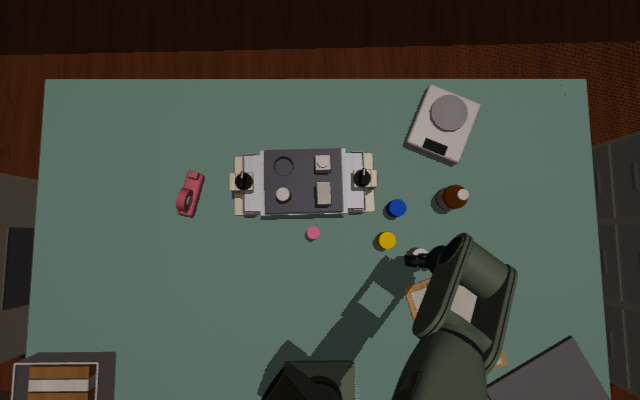

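The top view shows vial, carton and flask standing in their own cutouts. The wrist view has the jar at (317,207), between the fingers with clear room. Grasping.

```bash
python3 -m handwheel '[[[0,-0.03,0.9,0,-1],[0,0,0.9,0,-1],[0,0,0.9,0,-1],[0,0,0.9,0,-1],[0,0,0.45,0,-1],[0,0,0,0,-1],[0,0,0,0,1],[0,0,0,0,1],[0,0,0,0,1],[0,0,0,0,1],[0,0,0,0,1],[0,0,0,0,1]]]' 40
python3 -m handwheel '[[[0,0,0,0,1],[0,0,0,0,1],[0,0,-0.9,0,1],[0,0,-0.9,0,1],[0,0,-0.9,0,1],[0,0,-0.9,0,1],[0,0,-0.9,0,1],[0,0,-0.9,0,1],[0,0,-0.9,0,1],[0,0,-0.4,0,1],[0,0,0,0,1]]]'
python3 - <<'E'
from h import *
plan(.6620,.0972,.36,181.2)
c=camera_info("wrist");im,d=get_image("wrist");cv2.imwrite("pics/w8.png",im)
E
```

```text
time: 27.5
tool_pos: [0.4042, -0.2909, 0.1967]
eef_rot: [-3.14, 0.002, -3.121]
ft_force: [0.2, 1.0, 6.3]
gripper_width: 0.049
grip_force: 41.5
time: 28.6
tool_pos: [0.4038, -0.2908, 0.3641]
eef_rot: [-3.14, 0.002, -3.121]
ft_force: [-0.7, -0.3, -2.2]
gripper_width: 0.0491
grip_force: 41.9
t=28.6 tcp=[ 403.8 -290.8  364.1] yaw=-178.8 rp=[-1.799e+02  1.400e-01] w=49.1 grip=42 F=[-0.7 -0.3 -2.2] j=[-0.65 -2.24]
spin tot -0.001; shift tot [-10.652  15.299   0.164]; per row over 17: [-0.627  0.9    0.01 ]
```

View pics/w8.png

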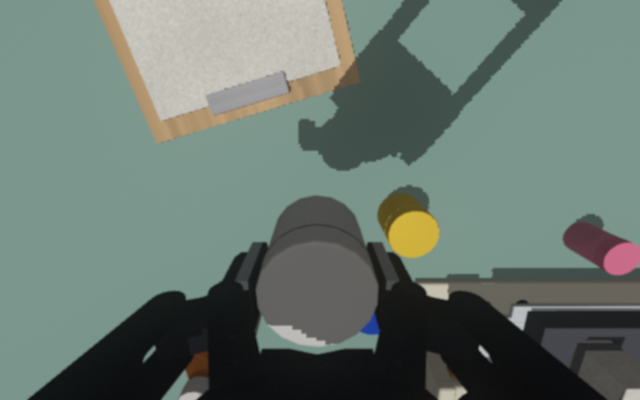

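The jar is held upright; its front bottom edge is at row 197 and the top face edge at about row 241.

```bash
python3 - <<'E'
from h import *
from scipy.spatial.transform import Rotation as Ro
c=camera_info("wrist");s=robot.sense();T=Ro.from_euler('xyz',s["eef_rot"]).as_matrix()
for u,v,z in((317,241,.1367),(317,197,.1967)): print("edge in tool mm",1000*T.T@(ray(c,u,v,s["tool_pos"][2]-z)-s["tool_pos"]))
E
python3 -m handwheel '[[[-0.627,0.9,0,0,1],[-0.627,0.9,0,0,1],[-0.627,0.9,0,0,1],[-0.627,0.9,0,0,1],[-0.627,0.9,0,0,1],[-0.627,0.9,0,0,1],[-0.627,0.9,0,0,1],[-0.627,0.9,0,0,1],[-0.627,0.9,0,0,1],[-0.627,0.9,0,0,1],[-0.627,0.9,0,0,1],[-0.627,0.9,0,0,1]]]'
python3 -m handwheel '[[[-0.627,0.9,0,0,1],[-0.627,0.9,0,0,1],[-0.627,0.9,0,0,1],[-0.627,0.9,0,0,1],[-0.627,0.9,0,0,1],[0,0,0.7,0,1],[0,0,0.8,0,1],[0,0,0.8,0,1],[0,0,0.2,0,1],[0,0,0,0,1],[0,0,0,0,1]]]'
python3 -c "
from look import *
plan(.6620,.0972,.268,181.2)"
```

```text
edge in tool mm [ 25.7651584   -0.47029988 136.69376543]
edge in tool mm [ 24.10531551  -0.47414794 196.69417416]
time: 29.85
tool_pos: [0.5865, -0.0158, 0.3608]
eef_rot: [3.141, -0.004, -3.121]
ft_force: [0.9, -0.8, -0.4]
gripper_width: 0.0495
grip_force: 42.0
time: 30.95
tool_pos: [0.6626, 0.0971, 0.3007]
eef_rot: [3.141, 0.001, -3.121]
ft_force: [-0.1, 0.0, -0.9]
gripper_width: 0.049
grip_force: 42.1
t=30.9 tcp=[662.6  97.1 300.7] yaw=-178.8 rp=[1.7999e+02 3.0000e-02] w=49.0 grip=42 F=[-0.1  0.  -0.9] j=[ 0.13 -1.46]
spin tot -0.001; shift tot [0.022 0.002 1.309]; per row over 1: [0.022 0.002 1.309]
```

```bash
python3 -m handwheel '[[[0,0,0.25,0,1],[0,0,0.25,0,1],[0,0,0.2,0,1],[0,0,0.15,0,1],[0,0,0,0,1]]]'
python3 -m handwheel '[[[0,0,0.15,0,1],[0,0,0.1,0,1],[0,0,0,0,1]]]'
```

```text
time: 31.45
tool_pos: [0.6621, 0.0972, 0.2784]
eef_rot: [-3.142, -0.001, -3.121]
ft_force: [-0.3, 0.3, -1.2]
gripper_width: 0.049
grip_force: 42.1
time: 31.75
tool_pos: [0.6622, 0.0972, 0.2725]
eef_rot: [-3.142, -0.001, -3.121]
ft_force: [-0.4, 0.2, -1.8]
gripper_width: 0.0492
grip_force: 42.1
```

```bash
python3 -m handwheel '[[[0,0,0.12,0,1],[0,0,0.06,0,1],[0,0,0.05,0,1],[0,0,0,0,1]]]'; python3 -m handwheel '[[[0,0,0.05,0,1],[0,0,0.03,0,1],[0,0,0,0,1]]]'; python3 -m handwheel '[[[0,0,0,0,-1],[0,0,0,0,-1],[0,0,0,0,-1],[0,0,0,0,-1],[0,0,-0.4,0,-1],[0,0,-0.9,0,-1],[0,0,-0.9,0,-1],[0,0,-0.9,0,-1],[0,0,0,0,-1]]]'
```

```text
time: 32.15
tool_pos: [0.6622, 0.0972, 0.2678]
eef_rot: [3.142, 0.0, -3.121]
ft_force: [-1.4, -1.0, 2.4]
gripper_width: 0.0489
grip_force: 42.5
time: 32.45
tool_pos: [0.6621, 0.0972, 0.2676]
eef_rot: [3.141, 0.001, -3.121]
ft_force: [-4.4, -0.7, 10.7]
gripper_width: 0.049
grip_force: 43.3
time: 33.35
tool_pos: [0.6631, 0.0973, 0.3472]
eef_rot: [3.141, 0.008, -3.121]
ft_force: [0.3, -0.5, 0.4]
gripper_width: 0.0854
grip_force: 0.0
```

```bash
python3 -c "
from look import *
plan(.6158,.2062,.345,173)"
python3 -m handwheel '[[[0,0,0,0.137,-1],[0.61,0.826,0,0,-1],[0.61,0.826,0,0,-1],[0.61,0.826,0,0,-1],[0.61,0.826,0,0,-1],[0.61,0.826,0,0,-1],[0,0,0,0,-1],[0,0,0,0,-1]]]'
python3 - <<'E'
from look import *
plan(.6158,.2062,.282,173)
c=camera_info("wrist");im,d=get_image("wrist");cv2.imwrite("pics/w9.png",im);P=cloud(c,d)
for n,lo,hi in(("bar",.122,.15),("disc",.095,.115)):
    m=((P[...,2]>lo)&(P[...,2]<hi)&(d>.1)&(np.hypot(P[...,0]-.616,P[...,1]-.206)<.035))
    q=P[m];print(n,cv2.minAreaRect((q[:,:2]*1000).astype(np.float32)),np.percentile(q[:,2],[5,50,95]))
c=camera_info("top");im,d=get_image("top");P=cloud(c,d)
for n,(x,y) in dict(R=(.6235,-.123)).items():
    r=np.hypot(P[...,0]-x,P[...,1]-y)
    q=P[(r<.04)&(P[...,2]>.122)&(P[...,2]<.15)];print(n,cv2.minAreaRect((q[:,:2]*1000).astype(np.float32)),np.percentile(q[:,2],[5,50,95]))
    q=P[(r>.027)&(r<.065)&(d>.1)];print("around R max z",np.percentile(q[:,2],[90,99,100]))
E
```

```text
t=33.4 tcp=[663.1  97.3 347.2] yaw=-178.8 rp=[179.95   0.48] w=85.4 grip=0 F=[ 0.3 -0.5  0.4] j=[ 0.13 -1.46]
spin tot 0.136; shift tot [2.408 4.092 0.089]; per row over 5: [0.482 0.818 0.018]
time: 34.15
tool_pos: [0.5991, 0.2092, 0.3422]
eef_rot: [-3.141, -0.0, 3.02]
ft_force: [0.2, -0.4, -1.0]
gripper_width: 0.0854
grip_force: 0.0
t=34.1 tcp=[599.1 209.2 342.2] yaw=173.0 rp=[-1.7996e+02 -2.0000e-02] w=85.4 grip=0 F=[ 0.2 -0.4 -1. ] j=[ 0.32 -1.13]
spin tot 0.000; shift tot [-0.677 -0.04   2.41 ]; per row over 1: [-0.677 -0.04   2.41 ]
bar ((615.4398803710938, 206.2281494140625), (12.008155822753906, 43.60981750488281), 82.25916290283203) [0.12804088 0.13284809 0.13403761]
disc ((615.5209350585938, 211.58505249023438), (58.702049255371094, 46.614463806152344), 89.2444076538086) [0.09539646 0.10254099 0.10398771]
R ((624.0067749023438, -123.13704681396484), (11.85660171508789, 43.41568374633789), 83.42582702636719) [0.12642338 0.13252853 0.13568477]
around R max z [0.09430576 0.09831071 0.10137106]
```

View pics/w9.png

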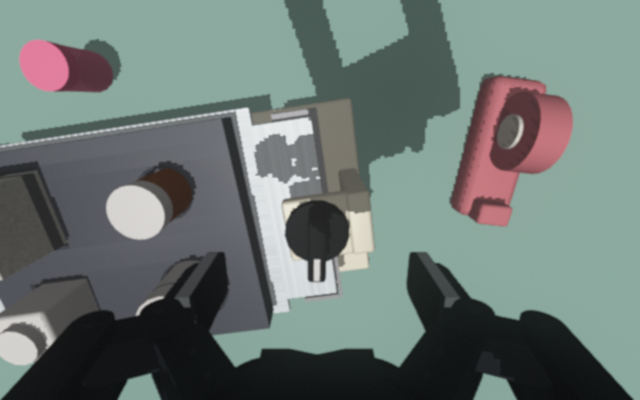

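Bar found at (318,255) and the knob's surroundings are low. Gripping the left knob.

```bash
python3 -m handwheel '[[[-0.66,-0.04,0,0.008,-1],[0,0,0.9,0,-1],[0,0,0.9,0,-1],[0,0,0.6,0,-1],[0,0,0,0,-1],[0,0,0,0,1],[0,0,0,0,1],[0,0,0,0,1],[0,0,0,0,1],[0,0,0,0,1],[0,0,0,0,1],[0,0,0,0,1]]]' 60;python3 -m handwheel '[[[0,0,0,0,1],[0,0,0,0,1],[0,0,0,0,1]]]'; python3 -c "
from look import *
plan(.6158,.2062,.282,173);print(robot.sense()['ft_torque'])"
```

```text
time: 35.45
tool_pos: [0.6156, 0.2066, 0.2835]
eef_rot: [3.14, 0.001, 3.01]
ft_force: [-0.3, 3.1, 3.7]
gripper_width: 0.0108
grip_force: 61.5
time: 35.75
tool_pos: [0.6156, 0.2066, 0.2835]
eef_rot: [3.14, 0.001, 3.01]
ft_force: [-0.3, 4.2, 5.8]
gripper_width: 0.0109
grip_force: 61.8
t=35.8 tcp=[615.6 206.6 283.5] yaw=172.5 rp=[1.799e+02 6.000e-02] w=10.9 grip=62 F=[-0.3  4.2  5.8] j=[ 0.31 -1.13]
spin tot -0.009; shift tot [-0.009 -0.014  0.061]; per row over 1: [-0.009 -0.014  0.061]
[ 0.61511338  0.141727   -0.18166198]
```

```bash
python3 -m handwheel '[[[0,0,0,0.143,1],[0,0,0,0.143,1],[0,0,0,0.143,1],[0,0,0,0.143,1],[0,0,0,0.143,1],[0,0,0,0.143,1],[0,0,0,0.143,1],[0,0,0,0.143,1],[0,0,0,0,1]]]'; python3 -c "
from look import *
plan(.6158,.2062,.282,173);print(robot.sense()['ft_torque'])"
```

```text
time: 36.65
tool_pos: [0.6158, 0.2068, 0.2835]
eef_rot: [3.139, -0.002, 1.81]
ft_force: [0.0, 4.7, 5.2]
gripper_width: 0.0107
grip_force: 61.7
t=36.6 tcp=[615.8 206.8 283.5] yaw=103.7 rp=[ 1.7986e+02 -1.0000e-01] w=10.7 grip=62 F=[0.  4.7 5.2] j=[0.31 0.07]
spin tot -1.155; shift tot [-0.003 -0.025  0.061]; per row over 1: [-0.003 -0.025  0.061]
[ 0.70862087  0.12731905 -0.24862755]
```

```bash
python3 -m handwheel '[[[0,0,0,0,-1],[0,0,0,0,-1],[0,0,0,0,-1],[0,0,0,0,-1],[0,0,0,0,-1],[0,0,-0.8,0,-1],[0,0,-0.8,0,-1],[0,0,-0.8,0,-1],[0,0,0,-0.128,-1],[0,0,0,-0.128,-1],[0,0,0,-0.128,-1],[0,0,0,-0.128,-1]]]'
python3 -m handwheel '[[[0,0,0,-0.128,-1],[0,0,0,-0.128,-1],[0,0,0,-0.128,-1],[0,0,0,-0.128,-1],[0,0,0,-0.131,-1],[-0.137,-0.933,0,0,-1],[-0.137,-0.933,0,0,-1],[-0.137,-0.933,0,0,-1],[-0.137,-0.933,0,0,-1],[-0.137,-0.933,0,0,-1],[-0.137,-0.933,0,0,-1],[-0.137,-0.933,0,0,-1]]]'
python3 -m handwheel '[[[-0.137,-0.933,0,0,-1],[-0.137,-0.933,0,0,-1],[-0.137,-0.933,0,0,-1],[-0.137,-0.933,0,0,-1],[-0.137,-0.933,0,0,-1],[-0.137,-0.933,0,0,-1],[-0.137,-0.933,0,0,-1],[0,0,0,0,-1],[0,0,0,0,-1]]]'
cat >> look.py <<'E'
def bar(cam,x,y):
    c=camera_info(cam);im,d=get_image(cam);P=cloud(c,d)
    m=((P[...,2]>.122)&(P[...,2]<.145)&(d>.1)&(np.hypot(P[...,0]-x,P[...,1]-y)<.035))
    q=P[m];print(cam,cv2.minAreaRect((q[:,:2]*1000).astype(np.float32)),np.percentile(q[:,2],[5,50,95]),len(q))
def heights():
    c=camera_info("top");im,d=get_image("top");P=cloud(c,d);t=tray(P);z=P[...,2]
    for n,x,y in(("jar",42,55),("vial",-43,55),("flask",42,-55),("carton",-43,-55),("foam mid",0,0),("foam L",0,100),("foam R",0,-100)):
        m=(abs(t[...,0]-x)<9)&(abs(t[...,1]-y)<9); print(n,np.round(np.median(z[m]),4),end="; ")
    print()
E
python3 -c "
from look import *
plan(.6237,-.1231,.282,173);bar('wrist',.6237,-.1231);bar('top',.616,.2066);heights()"
```

```text
time: 37.85
tool_pos: [0.6155, 0.2059, 0.3427]
eef_rot: [-3.141, 0.0, 2.354]
ft_force: [-0.2, -0.5, -0.1]
gripper_width: 0.0856
grip_force: 0.0
time: 39.05
tool_pos: [0.6197, 0.04, 0.3427]
eef_rot: [-3.141, -0.0, 3.022]
ft_force: [-0.2, -0.3, 0.0]
gripper_width: 0.0852
grip_force: 0.0
time: 39.95
tool_pos: [0.624, -0.1241, 0.3425]
eef_rot: [3.141, -0.0, 3.021]
ft_force: [1.1, -0.4, 0.3]
gripper_width: 0.0854
grip_force: 0.0
t=40.0 tcp=[ 624.  -124.1  342.5] yaw=173.1 rp=[ 1.7997e+02 -3.0000e-02] w=85.4 grip=0 F=[ 1.1 -0.4  0.3] j=[-0.21 -1.66]
spin tot 0.001; shift tot [0.017 0.039 2.421]; per row over 1: [0.017 0.039 2.421]
wrist ((623.3118896484375, -123.7371597290039), (11.679105758666992, 43.826595306396484), 83.08954620361328) [0.12957681 0.13276515 0.13403412] 1295
top ((616.9017944335938, 205.94064331054688), (12.14688491821289, 42.985774993896484), 12.835026741027832) [0.12739202 0.13247864 0.13526051] 80
jar 0.126; vial 0.123; flask 0.1317; carton 0.1343; foam mid 0.0836; foam L 0.0809; foam R 0.2836;
```

```bash
python3 -m handwheel '[[[0.02,0.02,0.8,0,-1],[0,0,0.8,0,-1],[0,0,0.8,0,-1],[0,0,0,0,-1],[0,0,0,0,1],[0,0,0,0,1],[0,0,0,0,1],[0,0,0,0,1],[0,0,0,0,1],[0,0,0,0,1],[0,0,0,0,1],[0,0,0,0,1]]]' 60
python3 -c "
from look import *
plan(.6235,-.1235,.282,173);print(robot.sense()['ft_torque'])"
```

```text
time: 41.3
tool_pos: [0.6238, -0.1231, 0.2835]
eef_rot: [3.141, 0.001, 3.022]
ft_force: [-0.7, 2.1, 5.7]
gripper_width: 0.0107
grip_force: 60.8
t=41.3 tcp=[ 623.8 -123.1  283.5] yaw=173.1 rp=[1.7997e+02 6.0000e-02] w=10.7 grip=61 F=[-0.7  2.1  5.7] j=[-0.21 -1.66]
spin tot 0.002; shift tot [ 0.01  -0.016  0.06 ]; per row over 1: [ 0.01  -0.016  0.06 ]
[ 0.31518733  0.15754559 -0.02660869]
```

```bash
python3 -m handwheel '[[[0,0,0,0.143,1],[0,0,0,0.143,1],[0,0,0,0.143,1],[0,0,0,0.143,1],[0,0,0,0.143,1],[0,0,0,0.143,1],[0,0,0,0.143,1],[0,0,0,0.143,1],[0,0,0,0.143,1],[0,0,0,0.143,1],[0,0,0,0.143,1],[0,0,0,0.143,1]]]'
python3 -m handwheel '[[[0,0,0,0.143,1],[0,0,0,0.143,1],[0,0,0,0.143,1],[0,0,0,0.143,1],[0,0,0,0.093,1],[0,0,0,0,1]]]'
python3 -m handwheel '[[[0,0,0,0,-1],[0,0,0,0,-1],[0,0,0,0,-1],[0,0,0,0,-1],[0,0,0,0,-1],[0,0,-0.8,0,-1],[0,0,-0.8,0,-1],[0,0,-0.8,0,-1],[0,0,0,0,-1]]]'
python3 -c "
from look import *
plan(.6158,.2064,.343,103.5)"
```

```text
time: 42.5
tool_pos: [0.6238, -0.123, 0.2835]
eef_rot: [3.141, -0.001, 1.219]
ft_force: [-0.5, 1.1, 5.1]
gripper_width: 0.0105
grip_force: 60.8
time: 43.1
tool_pos: [0.6238, -0.1231, 0.2835]
eef_rot: [3.142, -0.001, 0.526]
ft_force: [-0.9, 2.1, 5.8]
gripper_width: 0.0109
grip_force: 60.9
time: 44.0
tool_pos: [0.6243, -0.1235, 0.3457]
eef_rot: [3.137, -0.005, 0.528]
ft_force: [0.5, -0.5, 0.1]
gripper_width: 0.0854
grip_force: 0.0
t=44.0 tcp=[ 624.3 -123.5  345.7] yaw=30.3 rp=[179.76  -0.27] w=85.4 grip=0 F=[ 0.5 -0.5  0.1] j=[-0.21  0.83]
spin tot -1.220; shift tot [12.912  2.748  0.107]; per row over 14: [0.922 0.196 0.008]
```

```bash
python3 -m handwheel '[[[0,0,0,-0.136,-1],[0,0,0,-0.136,-1],[0,0,0,-0.136,-1],[0,0,0,-0.136,-1],[0,0,0,-0.136,-1],[0,0,0,-0.136,-1],[0,0,0,-0.136,-1],[0,0,0,-0.134,-1],[0,0,0,-0.134,-1],[0.922,0.196,0,0,-1],[0.922,0.196,0,0,-1],[0.922,0.196,0,0,-1]]]'
python3 -m handwheel '[[[0.922,0.196,0,0,-1],[0.922,0.196,0,0,-1],[0.922,0.196,0,0,-1],[0.922,0.196,0,0,-1],[0.922,0.196,0,0,-1],[0.922,0.196,0,0,-1],[0.922,0.196,0,0,-1],[0.922,0.196,0,0,-1],[0.922,0.196,0,0,-1],[0.922,0.196,0,0,-1],[0.922,0.196,0,0,-1],[0,0,0,0,-1]]]'
python3 -m handwheel '[[[0,0,0,0,-1],[0,0,0,0,-1]]]'
python3 -c "
from look import *
plan(.6158,.2065,.2835,103.5);bar('wrist',.6158,.2065);bar('top',.6238,-.1233)"
```

```text
time: 45.2
tool_pos: [0.6215, -0.0521, 0.3412]
eef_rot: [-3.14, -0.001, 1.805]
ft_force: [-0.6, -0.8, 0.3]
gripper_width: 0.0852
grip_force: 0.0
time: 46.4
tool_pos: [0.6148, 0.2088, 0.3412]
eef_rot: [-3.14, -0.001, 1.809]
ft_force: [0.5, -0.2, 0.5]
gripper_width: 0.0855
grip_force: 0.0
time: 46.6
tool_pos: [0.6151, 0.2056, 0.3421]
eef_rot: [-3.14, 0.001, 1.805]
ft_force: [-0.1, 0.2, 0.2]
gripper_width: 0.0851
grip_force: 0.0
t=46.6 tcp=[615.1 205.6 342.1] yaw=103.4 rp=[-1.7993e+02  3.0000e-02] w=85.1 grip=0 F=[-0.1  0.2  0.2] j=[0.3  0.07]
spin tot -0.001; shift tot [0.029 0.034 2.342]; per row over 1: [0.029 0.034 2.342]
wrist ((616.0145874023438, 206.7698211669922), (11.858569145202637, 43.613834381103516), 13.297616958618164) [0.13014104 0.13277526 0.13406893] 1306
top ((623.9524536132812, -123.18373107910156), (43.26742172241211, 12.227852821350098), 29.948911666870117) [0.12459604 0.13228897 0.13524804] 80
```

```bash
python3 -m handwheel '[[[0.03,0.03,0.8,0,-1],[0,0,0.8,0,-1],[0,0,0.75,0,-1],[0,0,0,0,-1],[0,0,0,0,1],[0,0,0,0,1],[0,0,0,0,1],[0,0,0,0,1],[0,0,0,0,1],[0,0,0,0,1],[0,0,0,0,1],[0,0,0,0,1]]]' 60
python3 -m handwheel '[[[0,0,0,0.143,1],[0,0,0,0.143,1],[0,0,0,0.143,1],[0,0,0,0.143,1],[0,0,0,0.143,1],[0,0,0,0.143,1],[0,0,0,0.143,1],[0,0,0,0.143,1],[0,0,0,0.143,1],[0,0,0,0.143,1],[0,0,0,0.143,1],[0,0,0,0.143,1]]]'
python3 -m handwheel '[[[0,0,0,0.143,1],[0,0,0,0.05,1],[0,0,0,0,1],[0,0,0,0,-1],[0,0,0,0,-1],[0,0,0,0,-1],[0,0,0,0,-1],[0,0,0,0,-1],[0,0,-0.8,0,-1],[0,0,-0.8,0,-1],[0,0,-0.8,0,-1],[0,0,0,0,-1]]]'
python3 -c "
from look import *
plan(.6238,-.1233,.343,210);plan(.6238,-.1233,.343,90)"
```

```text
time: 47.9
tool_pos: [0.6159, 0.2074, 0.2847]
eef_rot: [3.14, -0.0, 1.806]
ft_force: [-1.2, 0.6, 5.1]
gripper_width: 0.0108
grip_force: 61.0
time: 49.1
tool_pos: [0.6163, 0.2071, 0.2847]
eef_rot: [3.141, -0.003, 0.004]
ft_force: [1.1, -1.7, 4.1]
gripper_width: 0.0108
grip_force: 61.0
time: 50.3
tool_pos: [0.6163, 0.2076, 0.347]
eef_rot: [-3.138, -0.005, -0.193]
ft_force: [1.2, -0.4, 1.3]
gripper_width: 0.0852
grip_force: 0.0
t=50.3 tcp=[616.3 207.6 347. ] yaw=-11.1 rp=[-179.82   -0.31] w=85.2 grip=0 F=[ 1.2 -0.4  1.3] j=[0.31 2.07]
spin tot 2.316; shift tot [  6.359 -11.613   0.161]; per row over 13: [ 0.489 -0.893  0.012]
t=50.3 tcp=[616.3 207.6 347. ] yaw=-11.1 rp=[-179.82   -0.31] w=85.2 grip=0 F=[ 1.2 -0.4  1.3] j=[0.31 2.07]
spin tot -1.684; shift tot [-13.236   0.299   0.161]; per row over 14: [-0.945  0.021  0.011]
```

```bash
python3 -m handwheel '[[[0,0,0,-0.142,-1],[0,0,0,-0.142,-1],[0,0,0,-0.142,-1],[0,0,0,-0.142,-1],[0,0,0,-0.142,-1],[0,0,0,-0.142,-1],[0,0,0,-0.142,-1],[0,0,0,-0.142,-1],[0,0,0,-0.142,-1],[0,0,0,-0.142,-1],[0,0,0,-0.142,-1],[0,0,0,-0.142,-1]]]'
python3 -m handwheel '[[[0,0,0,-0.142,-1],[0,0,0,-0.142,-1],[0,0,0,-0.142,-1],[0,0,0,-0.142,-1],[0,0,0,-0.142,-1],[0,0,0,-0.142,-1],[0,0,0,-0.142,-1],[0,0,0,-0.142,-1],[0,0,0,-0.142,-1],[0,0,0,-0.142,-1],[0,0,0,-0.142,-1],[0,0,0,-0.142,-1]]]'
python3 -m handwheel '[[[0,0,0,-0.138,-1],[0,0,0,-0.138,-1],[0.489,-0.893,0,0,-1],[0.489,-0.893,0,0,-1],[0.489,-0.893,0,0,-1],[0.489,-0.893,0,0,-1],[0.489,-0.893,0,0,-1],[0.489,-0.893,0,0,-1],[0.489,-0.893,0,0,-1],[0.489,-0.893,0,0,-1],[0.489,-0.893,0,0,-1]]]'
python3 -m handwheel '[[[0.489,-0.893,0,0,-1],[0.489,-0.893,0,0,-1],[0.489,-0.893,0,0,-1],[0.489,-0.893,0,0,-1],[0,0,0,0,-1],[0,0,0,0,-1]]]'
python3 -c "
from look import *
plan(.6238,-.1233,.2835,210);bar('wrist',.6238,-.1233);bar('top',.616,.2066);heights()"
```

```text
time: 51.5
tool_pos: [0.6155, 0.2073, 0.3424]
eef_rot: [-3.14, 0.0, 1.598]
ft_force: [-0.6, -0.1, -0.2]
gripper_width: 0.0855
grip_force: 0.0
time: 52.7
tool_pos: [0.6155, 0.2073, 0.3425]
eef_rot: [-3.142, -0.002, -2.901]
ft_force: [-0.1, 0.1, -0.6]
gripper_width: 0.0854
grip_force: 0.0
time: 53.8
tool_pos: [0.6205, -0.0227, 0.3426]
eef_rot: [3.14, -0.002, -2.618]
ft_force: [1.1, -0.7, 0.1]
gripper_width: 0.085
grip_force: 0.0
time: 54.4
tool_pos: [0.6228, -0.1236, 0.3428]
eef_rot: [3.14, -0.001, -2.62]
ft_force: [0.6, 0.5, -0.1]
gripper_width: 0.0853
grip_force: 0.0
t=54.4 tcp=[ 622.8 -123.6  342.8] yaw=-150.1 rp=[ 1.799e+02 -6.000e-02] w=85.3 grip=0 F=[ 0.6  0.5 -0.1] j=[-0.21 -2.31]
spin tot -0.001; shift tot [-0.041 -0.008  2.371]; per row over 1: [-0.041 -0.008  2.371]
wrist ((623.564697265625, -123.9690933227539), (43.93954849243164, 11.71780776977539), 30.032697677612305) [0.12987923 0.13275337 0.13398023] 1285
top ((616.3242797851562, 205.71157836914062), (12.657581329345703, 43.54566955566406), 77.03056335449219) [0.12633439 0.13257707 0.13599861] 83
jar 0.1131; vial 0.1095; flask 0.1184; carton 0.1207; foam mid 0.0707; foam L 0.0686; foam R 0.4936;
```

```bash
python3 -m handwheel '[[[-0.035,0,0.8,0,-1],[0,0,0.8,0,-1],[0,0,0.75,0,-1],[0,0,0,0,-1],[0,0,0,0,1],[0,0,0,0,1],[0,0,0,0,1],[0,0,0,0,1],[0,0,0,0,1],[0,0,0,0,1],[0,0,0,0,1],[0,0,0,0,1]]]' 60
python3 -m handwheel '[[[0,0,0,0.143,1],[0,0,0,0.143,1],[0,0,0,0.143,1],[0,0,0,0.143,1],[0,0,0,0.143,1],[0,0,0,0.143,1],[0,0,0,0.143,1],[0,0,0,0.143,1],[0,0,0,0.143,1],[0,0,0,0.143,1],[0,0,0,0.143,1],[0,0,0,0.143,1]]]'
python3 -m handwheel '[[[0,0,0,0.143,1],[0,0,0,0.07,1],[0,0,0,0,1]]]'
python3 -c "
from look import *
plan(.6238,-.1233,.2835,89.3);print(robot.sense()['ft_torque'])"
python3 -m handwheel '[[[0,0,0,0.05,1],[0,0,0,0,1]]]'
python3 -c "
from look import *
plan(.6238,-.1233,.2835,89.3);print(robot.sense()['ft_torque'])"
```

```text
time: 55.75
tool_pos: [0.6239, -0.123, 0.2859]
eef_rot: [-3.141, 0.001, -2.619]
ft_force: [-0.6, 1.2, 5.5]
gripper_width: 0.0106
grip_force: 60.3
time: 56.95
tool_pos: [0.6239, -0.1229, 0.2859]
eef_rot: [3.141, 0.0, 1.863]
ft_force: [-1.3, 0.1, 5.7]
gripper_width: 0.0109
grip_force: 60.5
time: 57.25
tool_pos: [0.6239, -0.1228, 0.2859]
eef_rot: [3.141, 0.001, 1.648]
ft_force: [-1.2, 0.8, 6.0]
gripper_width: 0.0106
grip_force: 67.5
t=57.2 tcp=[ 623.9 -122.8  285.9] yaw=94.4 rp=[1.7997e+02 7.0000e-02] w=10.6 grip=67 F=[-1.2  0.8  6. ] j=[-0.21 -0.29]
spin tot 0.086; shift tot [-0.02  -0.004  0.098]; per row over 1: [-0.02  -0.004  0.098]
[0.1396738  0.22932216 1.30330738]
time: 57.45
tool_pos: [0.6239, -0.1227, 0.286]
eef_rot: [3.141, 0.002, 1.599]
ft_force: [-0.8, 0.9, 5.9]
gripper_width: 0.0107
grip_force: 85.5
t=57.5 tcp=[ 623.9 -122.7  286. ] yaw=91.6 rp=[1.7998e+02 1.0000e-01] w=10.7 grip=86 F=[-0.8  0.9  5.9] j=[-0.21 -0.24]
spin tot 0.038; shift tot [-0.025 -0.005  0.099]; per row over 1: [-0.025 -0.005  0.099]
[0.19721184 0.23815943 1.99767885]
```

```bash
python3 -m handwheel '[[[0,0,0,0,-1],[0,0,0,0,-1],[0,0,0,0,-1],[0,0,0,0,-1],[0,0,0,0,-1],[0,0,-0.8,0,-1],[0,0,-0.8,0,-1],[0,0,-0.8,0,-1],[0,0,0,0,-1],[0,0,0,0,-1]]]'
cat >> look.py <<'E'
def tilt():
    c=camera_info("top");im,d=get_image("top");P=cloud(c,d);t=tray(P);z=P[...,2]
    m=(abs(t[...,0])<88)&(abs(t[...,1])<108)&(z>.04)&(z<.095)
    for _ in range(3):
        A=np.c_[t[m],np.ones(m.sum())];k=np.linalg.lstsq(A,z[m]*1000,rcond=None)[0]
        m=m&(abs(t@k[:2]+k[2]-z*1000)<2)
    print("foam z at centre %.1f, slope y %.4f -> left-right over 300: %.1f mm"%(k[2],k[1],300*k[1]),m.sum())
E
python3 -c "
from look import *
plan(.6158,.2065,.343,168.5);bar('wrist',.6238,-.1233);bar('top',.616,.2066);tilt();heights()"
```

```text
time: 58.45
tool_pos: [0.6237, -0.123, 0.3449]
eef_rot: [3.142, -0.0, 1.592]
ft_force: [0.5, -0.4, -0.7]
gripper_width: 0.0851
grip_force: 0.0
t=58.5 tcp=[ 623.7 -123.   344.9] yaw=91.2 rp=[ 1.8e+02 -1.0e-02] w=85.1 grip=0 F=[ 0.5 -0.4 -0.7] j=[-0.21 -0.23]
spin tot -1.288; shift tot [ 2.936 12.854  0.075]; per row over 14: [0.21  0.918 0.005]
wrist ((623.7206420898438, -123.34429931640625), (12.033151626586914, 43.999855041503906), 7.379084587097168) [0.12952582 0.13278798 0.13403812] 1277
top ((616.3602905273438, 206.67596435546875), (12.518662452697754, 43.02651596069336), 78.2431869506836) [0.12655504 0.13317576 0.13667588] 81
foam z at centre 64.1, slope y 0.0247 -> left-right over 300: 7.4 mm 2357
jar 0.11; vial 0.1057; flask 0.1107; carton 0.1125; foam mid 0.0645; foam L 0.0654; foam R 0.4849;
```

The right end is home: its foam top is about 60 mm and the bar sat firmly against its stop. Next, the left knob again.

```bash
python3 -m handwheel '[[[0,0,0,-0.143,-1],[0,0,0,-0.143,-1],[0,0,0,-0.143,-1],[0,0,0,-0.143,-1],[0,0,0,-0.143,-1],[0,0,0,-0.143,-1],[0,0,0,-0.143,-1],[0,0,0,-0.143,-1],[0,0,0,-0.143,-1],[0.21,0.918,0,0,-1],[0.21,0.918,0,0,-1],[0.21,0.918,0,0,-1]]]'
python3 -m handwheel '[[[0.21,0.918,0,0,-1],[0.21,0.918,0,0,-1],[0.21,0.918,0,0,-1],[0.21,0.918,0,0,-1],[0.21,0.918,0,0,-1],[0.21,0.918,0,0,-1],[0.21,0.918,0,0,-1],[0.21,0.918,0,0,-1],[0.21,0.918,0,0,-1],[0.21,0.918,0,0,-1],[0.21,0.918,0,0,-1],[0,0,0,0,-1]]]'
python3 -m handwheel '[[[0,0,0,0,-1],[0,0,0,0,-1]]]'
python3 -c "
from look import *
bar('wrist',.6158,.2065);plan(.6158,.2067,.2845,169)"
```

```text
time: 59.85
tool_pos: [0.622, -0.0518, 0.3442]
eef_rot: [-3.142, -0.002, 2.939]
ft_force: [-0.6, -0.1, -0.1]
gripper_width: 0.0853
grip_force: 0.0
time: 61.05
tool_pos: [0.6158, 0.209, 0.3441]
eef_rot: [3.141, -0.001, 2.943]
ft_force: [0.2, 0.2, -0.9]
gripper_width: 0.085
grip_force: 0.0
time: 61.25
tool_pos: [0.6161, 0.2056, 0.3447]
eef_rot: [-3.141, -0.001, 2.939]
ft_force: [0.1, -0.3, 0.6]
gripper_width: 0.0856
grip_force: 0.0
wrist ((615.8247680664062, 206.20779418945312), (11.980889320373535, 44.408111572265625), 78.7019271850586) [0.12932921 0.1327721  0.13394154] 1291
t=61.3 tcp=[616.2 205.5 344.9] yaw=168.4 rp=[-1.7997e+02 -3.0000e-02] w=85.1 grip=0 F=[-0.1  0.3  0.5] j=[ 0.3  -1.06]
spin tot -0.010; shift tot [0.024 0.043 2.416]; per row over 1: [0.024 0.043 2.416]
```

```bash
python3 -m handwheel '[[[0.02,0.03,0.8,-0.005,-1],[0,0,0.8,0,-1],[0,0,0.8,0,-1],[0,0,0,0,-1],[0,0,0,0,1],[0,0,0,0,1],[0,0,0,0,1],[0,0,0,0,1],[0,0,0,0,1],[0,0,0,0,1],[0,0,0,0,1],[0,0,0,0,1]]]' 60
python3 -m handwheel '[[[0,0,0,0.143,1],[0,0,0,0.143,1],[0,0,0,0.143,1],[0,0,0,0.143,1],[0,0,0,0.143,1],[0,0,0,0.143,1],[0,0,0,0.143,1],[0,0,0,0.143,1],[0,0,0,0.05,1],[0,0,0,0,1]]]'
python3 -c "
from look import *
plan(.6158,.2065,.2845,96.5);print(robot.sense()['ft_torque'])"
python3 -m handwheel '[[[0,0,0,0.06,1],[0,0,0,0,1]]]'
python3 -c "
from look import *
plan(.6158,.2065,.2845,96.5);print(robot.sense()['ft_torque'])"
```

```text
time: 62.5
tool_pos: [0.6158, 0.2071, 0.286]
eef_rot: [-3.141, 0.001, 2.946]
ft_force: [-1.8, -1.7, 5.2]
gripper_width: 0.0106
grip_force: 60.4
time: 63.5
tool_pos: [0.616, 0.2073, 0.286]
eef_rot: [3.14, 0.0, 1.696]
ft_force: [-1.6, -2.0, 6.1]
gripper_width: 0.0106
grip_force: 60.4
t=63.5 tcp=[616.  207.3 286. ] yaw=97.2 rp=[1.7991e+02 2.0000e-02] w=10.6 grip=60 F=[-1.6 -2.   6.1] j=[0.31 0.18]
spin tot 0.011; shift tot [-0.032 -0.011  0.061]; per row over 1: [-0.032 -0.011  0.061]
[-0.32069215  0.12361473  0.19757002]
time: 63.7
tool_pos: [0.6159, 0.2074, 0.2861]
eef_rot: [3.14, 0.001, 1.637]
ft_force: [-0.8, -1.0, 5.2]
gripper_width: 0.0108
grip_force: 71.2
t=63.7 tcp=[615.9 207.4 286.1] yaw=93.8 rp=[1.7989e+02 6.0000e-02] w=10.8 grip=71 F=[-0.8 -1.   5.2] j=[0.31 0.24]
spin tot -0.045; shift tot [-0.037 -0.01   0.062]; per row over 1: [-0.037 -0.01   0.062]
[-0.23369374  0.05289224  1.4613963 ]
```

```bash
python3 -m handwheel '[[[0,0,0,0.04,1],[0,0,0,0,1],[0,0,0,0,1],[0,0,0,0,-1],[0,0,0,0,-1],[0,0,0,0,-1],[0,0,0,0,-1],[0,0,0,0,-1],[0,0,-0.8,0,-1],[0,0,-0.8,0,-1],[0,0,-0.8,0,-1],[0,0,-0.8,0,-1]]]'
python3 -m handwheel '[[[0.6,0.6,-0.5,0,-1],[0.6,0.6,-0.5,0,-1],[0,0,0,0,-1],[0,0,0,0,-1]]]'
python3 -c "
from look import *
bar('wrist',.6158,.2065);bar('top',.6238,-.1233);tilt();heights()
im,d=get_image('top');cv2.imwrite('pics/top3.png',cv2.resize(im[135:270,170:480],None,fx=2.5,fy=2.5))"
```

```text
time: 64.9
tool_pos: [0.6158, 0.2073, 0.3659]
eef_rot: [-3.141, -0.0, 1.59]
ft_force: [0.5, 0.2, 0.8]
gripper_width: 0.0852
grip_force: 0.0
time: 65.3
tool_pos: [0.645, 0.2378, 0.3896]
eef_rot: [-3.14, 0.001, 1.591]
ft_force: [-0.1, 0.3, -0.4]
gripper_width: 0.0852
grip_force: 0.0
wrist ((615.8645629882812, 206.7957305908203), (12.37987232208252, 43.7942008972168), 7.461462497711182) [0.12522321 0.13273002 0.13405634] 874
top ((624.21044921875, -122.78977966308594), (11.720779418945312, 43.128631591796875), 8.166827201843262) [0.1246456  0.13252038 0.13515472] 78
foam z at centre 60.5, slope y 0.0010 -> left-right over 300: 0.3 mm 2354
jar 0.1042; vial 0.101; flask 0.1086; carton 0.1106; foam mid 0.0607; foam L 0.0597; foam R 0.0604;
```

View pics/top3.png

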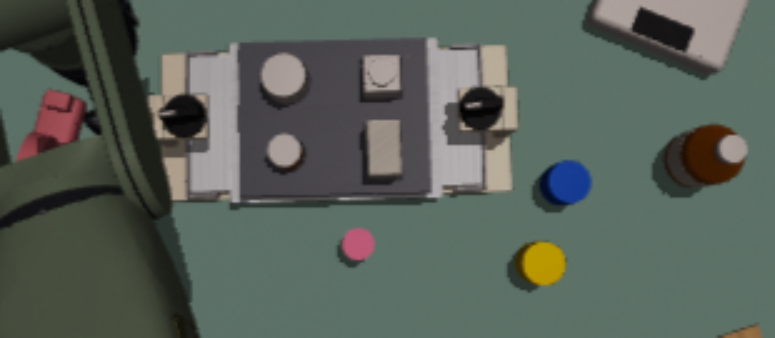

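The tray is level and home, with its foam top at about 60.5 mm. All four tops are at their seated heights (104, 101, 109 and 111 mm) and the look-alikes are untouched. Handing in.

```bash
python3 -c "
from bench import robot
print(robot.job_done())"
```

```text
the job is handed in; nothing more can be done
None
```

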